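# Make up the leather-patch caddy

## Robot

A 7-joint arm with a two-finger parallel gripper is mounted at the origin on a cart in front of the work surface, level with it; the furniture and walls round the work are solid. World frame = base frame: x ahead of the robot, y to its left, z up, the work surface at z = 0. Lengths are in m, angles in rad, forces in N, time in s.
With the tool pointing down it reaches from about 0.425 to 0.925 m from the base axis. Payload 6.8 kg.
Tool frame: the origin (TCP) lies at the very end of the fingers, on their centre line; the grasp point (between the pads) lies 19 mm behind it (tcp_to_grasp is the distance from the TCP to the grasp point, in m); z points along the fingers, y is the direction in which the jaws open and shut (so a half turn about z gives the same grasp; the last joint's range is limited). The gripper opens to 85 mm and grips with 20 to 120 N. Pads are 22 mm wide; open, the fingers measure 114 mm over their backs; the gripper's body (76 mm by 85 mm) begins 54 mm behind the grasp point. The pads swing forward as they close: fully open they stand 13 mm farther back than shut.
Start: joints at [-1.298, 0.477, 0.022, 1.555, -0.011, 1.109, -0.083], TCP at [0.251, 0.627, 0.231] pointing down, gripper open.
Joint ranges: [-2.96, 2.96], [-0.34, 2.1], [-1.41, 1.46], [0.24, 2.44], [-1.37, 4.51], [0.17, 1.92], [-2.96, 2.96]. Speed limits (rad/s): [2.39, 2.39, 3.14, 3.14, 3.14, 3.14, 3.14].

## Interface

Orientations are given as a unit quaternion [w, x, y, z].
In Python, from station import * gives the robot as it stands.
- The arm moves only by the tool apply_moves, never from a script. Its argument "increments" is one flat list of numbers, 5 for each row, row after row: the finger opening in mm, from 0 to 85.4, then the shift along the tool's x, y, z in mm, then the turn about the tool's z in degrees. In form: [claw, tx, ty, tz, roll, claw, tx, ty, tz, roll, ...]. A call has 1 to 12 rows; each row shifts and turns the pose as measured when the row begins, along the tool's axes as they then stand; what a row does not reach is not made up. A row lasts 1/8 s, in which the tool goes at most 62.5 mm and 10.7 degrees, less where a joint would pass 70% of its speed; a pose out of reach is approached as far as the arm can. A call with a gripper value outside its range is refused whole. The fingers move at their own pace and stop on an object; "squeeze" is the grip in N (left out, the last holds). Time passes only in rows, so rows that do not move let the fingers close. It gives the time, the measured TCP pose, the force and the opening at its end, in the units of the state.
- get_obs(): the state, without advancing time (a new reading comes with each control period).
- read_camera(name): name is "side" or "top" or "wrist"; returns (picture, depth): 480x640x3 uint8, blue, green, red; 480x640 float32, m along the optical axis (not along the pixel's ray), 0 where there is no reading.
- get_calibration(name): a dict with "mtx" (3x3 intrinsics, pixels), "D" ([k1, k2, p1, p2, k3] as OpenCV has them; the pictures are not rectified), "camera_from_world" (4x4, takes a point from world to camera coordinates); the wrist camera has in their place "T_tool_cam" (4x4, takes a point from camera to tool coordinates, whose origin is the TCP and whose axes are the flange's). Camera axes: x right, y down, z forward; pixel columns grow to the right and rows downward; lengths in m; the calibration is good to about 2 mm. A picture is of the moment at which its call begins: read the wrist's pose just before it. get_calibration takes no time and is no camera call.
- hand_in(): hands the job in, once; it reports no verdict.
Trained networks look in the newest picture that a camera, given by its name, has taken for a name from the list of things; names that differ only in an ending like _2 or _b are one class to them, and where a whole thing is asked for, a point or a joint stands for the part that bears it (a point fixed in the world has none). Each returns a list of dicts, best first, with "p" (0 to 1); they miss things now and then, are a little off and sometimes report something else, mostly with a low value. They report only what shows in the picture. A call takes as long as a camera call. They do not tell look-alikes from the thing itself.
- outline_of(camera, thing): "pixels" (480x640 bool, what is visible of it) and "extent" ([centre column, centre row, width, height] in pixels, round what is visible of it).
The state is a dict: "t": time; "q": joint angles; "joint_vel": joint speeds; "joint_torque": joint torques, N m; "eef_pos": TCP position; "tool_rot": TCP orientation; "contact_force": force on the tool from outside, world axes, zero at the start; "torque": the same for the moment, N m; "gripper_width": opening from 0.0 (shut) to 1.0 (fully open).
Only numpy, scipy, OpenCV 4.12 (cv2) and the standard library are available. Lean on these libraries where they do the work, as an engineer would, in place of code of your own. Each camera call takes 0.05 s, during which the arm holds its last target.

## Task

Make up the wooden caddy for the next customer's leather patch: lay the awl lengthwise in the long trough, stand the thread spool on end in the big round well, lay the grooved beeswax block flat in the rectangular pocket and stand the large stamp upright, foot down, in the small round well, each one resting right down on the floor of its own place. The marker pen, the tailor's chalk and the small stamp do not belong to this job: leave them lying and standing where they are.

Things in the scene. Friction and masses are not known exactly. Their poses are not given: they have to be found in the camera images.
- caddy: Dark wooden board, fixed, 126 (x) x 226 (y) x 16 mm high; origin: centre of its underside. Recesses 6 mm deep (floors 10, rims 16 mm above the table): long trough for the awl, 37 (x) x 150 (y) mm, centre x -39, y 0; big round well for the spool, 60 mm across, centre x +22, y +75.5; bays at x +22, y -72 and x +22, y +4.5, holding the two pale inserts, either one in either bay.
- stamp_insert: Pale wooden block, 70 x 70 x 10 mm, fixed in one bay of the caddy: a round well 45 mm across and 6 mm deep in its middle, for the large stamp. Origin: centre of its underside, below the centre of the well; axes parallel to the caddy's. Floor of the well 14 mm, rim 20 mm above the table.
- wax_insert: Pale wooden block, 70 x 70 x 10 mm, fixed in the other bay: a rectangular pocket 60 (its x) x 46 (its y) mm and 6 mm deep in its middle, for the beeswax block. Origin: centre of its underside, below the centre of the pocket; axes parallel to the caddy's. Floor of the pocket 14 mm, rim 20 mm above the table.
- awl_c (a point): Awl lying flat, 132 mm long along its y: eight-sided wooden handle 21 mm thick and a thin steel point. Site: middle of the whole length, half-way up (10.5 mm above its underside). The handle runs from y +5 to y +66 mm (grip it at its middle, y +35, where the weight is); the thin point lies toward -y. 50 g.
- spool_c (a point): Wooden thread spool standing on end, two round flanges 44 mm across, 32 mm high, with a short loose thread end at one side that may be ignored; point at its centre, half-way up, z along its axis. 30 g.
- wax_c (a point): Beeswax block lying flat, 30 (its x) x 46 (its y) x 18 mm high, thread grooves across its top; point at its centre, half-way up. 50 g.
- big_stamp_c (a point): The larger of two turned leather stamps, standing upright: pale wooden handle up to 26 mm thick, round foot 28 mm across and 24 mm high, 72 mm tall in all; point on its axis half-way up (36 mm above its foot), z along its axis. The handle is gripped about 50 mm above the foot. 60 g.
- small_stamp_c (a point): The smaller, darker leather stamp, standing upright: 22 mm across, 63 mm tall; point on its axis half-way up. Does not belong in the caddy; leave it alone.
- pen_c (a point): Marker pen lying flat, 135 mm long along its y, 17 mm thick; point at its middle, half-way up. Does not belong in the caddy; leave it alone.
- chalk_c (a point): Flat piece of tailor's chalk, 24 (its x) x 45 (its y) x 9 mm high, no grooves; point at its centre, half-way up. Does not belong in the caddy; leave it alone.
There are look-alikes about, which are no part of the job. What is shaped like the part that bears spool_c but orange is not meant.

How it is judged:
By the outcome, as a careful person would: the job done as asked, in the order asked, and still so for the second after the job is handed in, with the robot touching nothing.
It also fails if it takes over 93 s, if anything falls off the work surface, if the arm or the gripper's body presses on something with over 40 N, if the wrist force passes 120 N, or if a joint passes its speed limit or range.

## Working session

There is one attempt and no reset: what is moved stays moved. The work goes in short steps, Python scripts to look and compute and a tool call to move; the robot and the scene stay as the last step left them, time stands still between calls to the robot, and variables do not carry over. Pictures are saved under pics/ and viewed, and the job is handed in when it is done.

Besides the shell and the picture viewer there is one more tool, called by a JSON object that holds its "method" and its "body", one argument or row to a line. apply_moves: Moves the arm, as the interface text tells. Its arguments: {"type":"object","properties":{"increments":{"type":"array"},"squeeze":{"type":"number"}},"required":["increments"]}

```bash
ls; mkdir -p pics
python3 - <<'E'
from station import *
import cv2
print(get_obs())
for c in ["side","top","wrist"]:
    p,d=read_camera(c); cv2.imwrite(f"pics/{c}0.png",p); print(c,get_calibration(c))
E
```

```text
pics
{'t': 0.0, 'q': array([-1.29813209,  0.47784196,  0.02232536,  1.5564407 , -0.01149523,
        1.10927711, -0.08311038]), 'joint_vel': array([-8.20742894e-04,  9.19214104e-04,  4.42508717e-04, -6.84712257e-04,
       -2.15537748e-04,  2.29633233e-04,  9.22089543e-05]), 'joint_torque': array([ 1.55887506e-04, -5.96440387e+01,  1.60799559e+00, -2.81205332e+01,
        1.24659602e-02,  9.08368849e-03,  2.68629556e-06]), 'eef_pos': array([0.25063995, 0.62611398, 0.2303019 ]), 'tool_rot': array([-1.06953745e-04,  1.89221168e-01,  9.81934063e-01, -9.13304914e-04]), 'contact_force': array([-0.64050096, -0.31510087,  0.54777113]), 'torque': array([-0.01050332,  0.01693569,  0.01690445]), 'gripper_width': 0.9970686747948491}
side {'mtx': array([[493.27062251,   0.        , 326.29385057],
       [  0.        , 493.27062251, 240.00198188],
       [  0.        ,   0.        ,   1.        ]]), 'D': array([-0.11790106,  0.        ,  0.        ,  0.        ,  0.        ]), 'camera_from_world': array([[ 0.89714949, -0.44095146,  0.02616485, -0.43978046],
       [-0.14981634, -0.35946559, -0.92
[... 562 characters left out ...]
41472, -0.9993615 ,  0.9298056 ],
       [ 0.        ,  0.        ,  0.        ,  1.        ]])}
wrist {'mtx': array([[375.57559899,   0.        , 316.81790332],
       [  0.        , 375.57559899, 243.45460279],
       [  0.        ,   0.        ,   1.        ]]), 'D': array([-0.02750627,  0.        ,  0.        ,  0.        ,  0.        ]), 'T_tool_cam': array([[-2.50638863e-04, -9.50888889e-01, -3.09532323e-01,
         7.89426039e-02],
       [ 9.99999604e-01, -5.02826076e-04,  7.34957057e-04,
         9.29389292e-05],
       [-8.54503422e-04, -3.09532016e-01,  9.50888638e-01,
        -1.42725877e-01],
       [ 0.00000000e+00,  0.00000000e+00,  0.00000000e+00,
         1.00000000e+00]])}
```

View pics/top0.png

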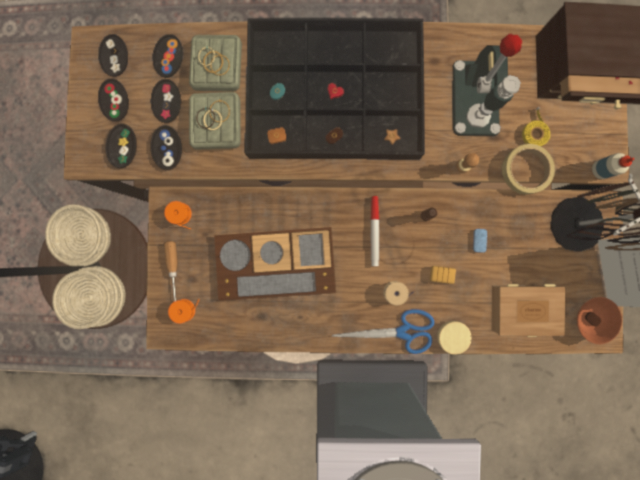

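View pics/side0.png

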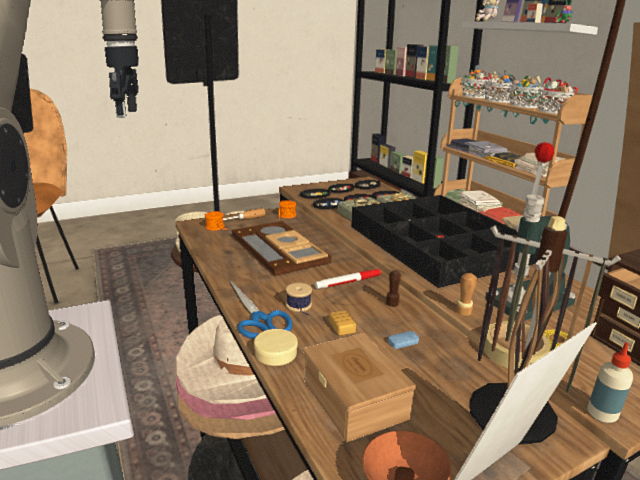

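View pics/wrist0.png

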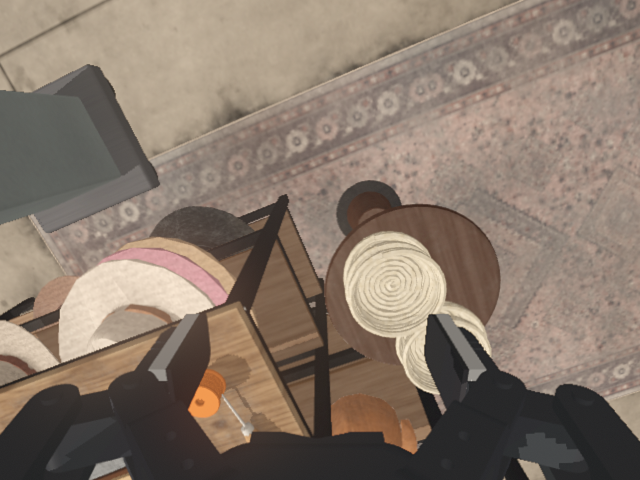

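The top view shows the caddy near (275,263), awl (171,270) between two orange look-alike spools, the real spool (397,293), wax (443,274), big stamp (468,162), small stamp (428,214), chalk (480,240) and pen (375,230). Next I'll measure them.

```bash
cat > h.py <<'E'
from station import *
import numpy as np, cv2
from scipy.spatial.transform import Rotation as R
def rot(o): 
    w,x,y,z=o['tool_rot']; return R.from_quat([x,y,z,w]).as_matrix()
def cw(name,o=None):
    c=get_calibration(name)
    if name=="wrist":
        T=np.eye(4);T[:3,:3]=rot(o);T[:3,3]=o['eef_pos']; return c,T@c['T_tool_cam']
    return c,np.linalg.inv(c['camera_from_world'])
def cloud(name,d,mask=None,o=None):
    c,W=cw(name,o)
    m=(d>0) if mask is None else (mask&(d>0))
    v,u=np.nonzero(m)
    pts=cv2.undistortPoints(np.stack([u,v],1).astype(np.float64)[:,None],c['mtx'],c['D'])[:,0]
    z=d[v,u]; P=np.c_[pts*z[:,None],z]
    return P@W[:3,:3].T+W[:3,3],u,v
def pix(name,P,o=None):
    c,W=cw(name,o);C=np.linalg.inv(W)
    q,_=cv2.projectPoints(np.atleast_2d(P).astype(float),cv2.Rodrigues(C[:3,:3])[0],C[:3,3],c['mtx'],c['D']);return q[:,0]
def up(name,uv,z,o=None):
    "ray pixel -> plane z"
    c,W=cw(name,o)
    p=cv2.undistortPoints(np.array(uv,float).reshape(-1,1,2),c['mtx'],c['D'])[:,0]
    r=np.c_[p,np.ones(len(p))]@W[:3,:3].T
    return W[:3,3]+r*((z-W[2,3])/r[:,2])[:,None]
def tooldelta(o,target):
    return rot(o).T@(np.array(target)-o['eef_pos'])*1000
E
python3 - <<'E'
from h import *
p,d=read_camera("top"); np.save("top_d.npy",d)
for (u,v) in [(375,230),(330,215),(200,225),(420,250),(350,320),(480,165),(430,170),(235,254),(290,170)]:
    m=np.zeros(d.shape,bool);m[v-1:v+2,u-1:u+2]=1
    print((u,v),cloud("top",d,m)[0].mean(0).round(4))
masks={}
for t in ["caddy","stamp_insert","wax_insert","awl_c","spool_c","wax_c","big_stamp_c","small_stamp_c","pen_c","chalk_c"]:
    for r in outline_of("top",t)[:3]:
        P,u,v=cloud("top",d,r['pixels'])
        if len(P)<5: continue
        masks[f"{t}_{len(masks)}"]=r['pixels']
        print(t,round(r['p'],2),np.round(r['extent'],1),len(P),np.median(P,0).round(4),P.min(0).round(4),P.max(0).round(4))
np.savez("masks.npz",**masks); print(get_obs()['t'])
E
```

```text
(375, 230) [0.5623 0.0524 0.0138]
(330, 215) [ 5.916e-01  1.387e-01 -1.000e-04]
(200, 225) [0.5701 0.3935 0.001 ]
(420, 250) [ 5.251e-01 -3.650e-02 -4.000e-04]
(350, 320) [3.884e-01 9.820e-02 2.000e-04]
(480, 165) [ 6.926e-01 -1.545e-01  3.000e-04]
(430, 170) [ 0.6812 -0.0556  0.0014]
(235, 254) [0.5139 0.3213 0.0107]
(290, 170) [0.6792 0.2177 0.0007]
caddy 0.69 [275.  265.1 124.   75.1] 5088 [0.4742 0.2797 0.0143] [ 0.425   0.1278 -0.0026] [0.5673 0.362  0.0224]
caddy 0.63 [465.8 163.1  20.1  22.9] 288 [ 0.6861 -0.1141  0.0622] [ 0.6756 -0.1308  0.    ] [ 0.7015 -0.1056  0.0753]
stamp_insert 0.57 [272.9 253.9  39.7  39.2] 1343 [0.5164 0.2493 0.0191] [0.4818 0.2122 0.0076] [0.5529 0.2857 0.0248]
wax_insert 0.74 [312.4 249.8  36.   36.7] 1378 [0.5232 0.1741 0.0167] [0.4884 0.136  0.0092] [0.5595 0.2113 0.0256]
awl_c 0.96 [169.7 260.3  15.4  37.4] 392 [0.5068 0.4443 0.0189] [ 0.47    0.4346 -0.0031] [0.5381 0.4661 0.0251]
awl_c 0.17 [441.4 272.8  28.6  17.9] 394 [ 0.4778 -0.0756  0.0181] [ 0.4623 -0.1007 -0.0013] [ 0.4947 -0.0529  0.0231]
spool_c 0.78 [396.9 292.   20.9  26.4] 442 [0.4
[... 324 characters left out ...]
 19. ] 376 [ 0.4778 -0.0751  0.0181] [ 0.4623 -0.0994 -0.0013] [ 0.4947 -0.0533  0.0231]
big_stamp_c 0.64 [466.8 164.7  19.5  22.8] 298 [ 0.6863 -0.1141  0.0617] [ 0.6756 -0.1308  0.001 ] [ 0.7036 -0.1056  0.0753]
small_stamp_c 0.68 [429.8 217.2  16.9  10.2] 138 [ 0.5899 -0.0421  0.0573] [ 0.582  -0.054   0.0029] [ 0.6011 -0.0352  0.0672]
pen_c 0.92 [374.5 229.8   7.3  66.1] 544 [0.5606 0.0528 0.0141] [0.4954 0.0446 0.0007] [0.6281 0.0603 0.0214]
chalk_c 0.56 [479.4 241.3  18.2  26.3] 340 [ 0.5452 -0.1497  0.009 ] [ 0.5221 -0.1678 -0.0014] [ 0.569  -0.1373  0.0143]
chalk_c 0.43 [275.5 263.6 122.4  75.3] 5038 [0.4742 0.2809 0.0143] [ 4.250e-01  1.278e-01 -4.000e-04] [0.5673 0.3621 0.0228]
0.7
```

Run:
```python
from h import *
p,_=read_camera("top"); d=np.load("top_d.npy"); M=np.load("masks.npz")
P,u,v=cloud("top",d)
s=(P[:,2]>0.013)&(P[:,2]<0.024)&(P[:,0]>0.41)&(P[:,0]<0.58)&(P[:,1]>0.12)&(P[:,1]<0.375)
r=cv2.minAreaRect((P[s,:2]*1000).astype(np.float32)); print("caddy z>13",r)
for k in M.files:
    if k.startswith(("awl","wax_c","pen","chalk","wax_i","stamp_i")):
        P,_,_=cloud("top",d,M[k]); h={"a":.012,"w":.012,"p":.008,"c":.005,"s":.017}[k[0]]
        if k.startswith("wax_i"):h=.017
        Q=P[P[:,2]>h,:2]*1000
        print(k,cv2.minAreaRect(Q.astype(np.float32)),Q.mean(0).round(1))
for k in M.files:
    if k.startswith(("spool","big","small")):
        P,_,_=cloud("top",d,M[k]); h={"s":.027,"b":.055}[k[0]]
        Q=P[P[:,2]>h,:2]*1000; print(k,cv2.minEnclosingCircle(Q.astype(np.float32)),Q.mean(0).round(1))
c=p[180:340,140:500]; cv2.imwrite("pics/crop1.png",cv2.resize(c[:,0:200],None,fx=4,fy=3.75,interpolation=2)[:600,:800])
```

```text
caddy z>13 ((496.12677001953125, 244.560791015625), (126.54806518554688, 227.2081298828125), 4.615455150604248)
stamp_insert_2 ((516.7495727539062, 249.2220001220703), (71.46269989013672, 71.81766510009766), 4.460186958312988) [516.4 249.5]
wax_insert_3 ((524.5565795898438, 173.10240173339844), (71.37752532958984, 71.4974136352539), 4.6044769287109375) [524.  173.9]
awl_c_4 ((503.5707702636719, 447.0707092285156), (68.36013793945312, 23.305015563964844), 6.517915725708008) [506.1 445.8]
awl_c_5 ((478.3249816894531, -76.91867065429688), (46.52168655395508, 30.263967514038086), 83.38196563720703) [478.4 -76.5]
wax_c_9 ((478.5443115234375, -76.94180297851562), (46.219757080078125, 30.370956420898438), 84.79910278320312) [478.3 -75.7]
pen_c_12 ((561.7593383789062, 52.201412200927734), (132.6349639892578, 15.690053939819336), 0.5465489029884338) [560.8  53. ]
chalk_c_13 ((544.3800659179688, -150.64874267578125), (25.646100997924805, 44.383567810058594), 88.55668640136719) [ 544.8 -150.4]
chalk_c_14 ((496.0948486328125, 244.55355834960938), (126.52783203125, 227.19918823242188), 4.6020941734313965) [482.7 260.9]
spool_c_6 ((442.7424011230469, 14.71776294708252), 21.778928756713867) [442.7  14.1]
spool_c_7 ((404.2878723144531, 422.8753967285156), 22.32788848876953) [404.3 422.1]
spool_c_8 ((592.7349853515625, 433.5931701660156), 23.15818977355957) [592.8 433. ]
big_stamp_c_10 ((689.7282104492188, -118.65119171142578), 13.110870361328125) [ 688.5 -116.8]
small_stamp_c_11 ((591.8834838867188, -44.925437927246094), 8.707074165344238) [591.4 -44.1]
```

View pics/crop1.png

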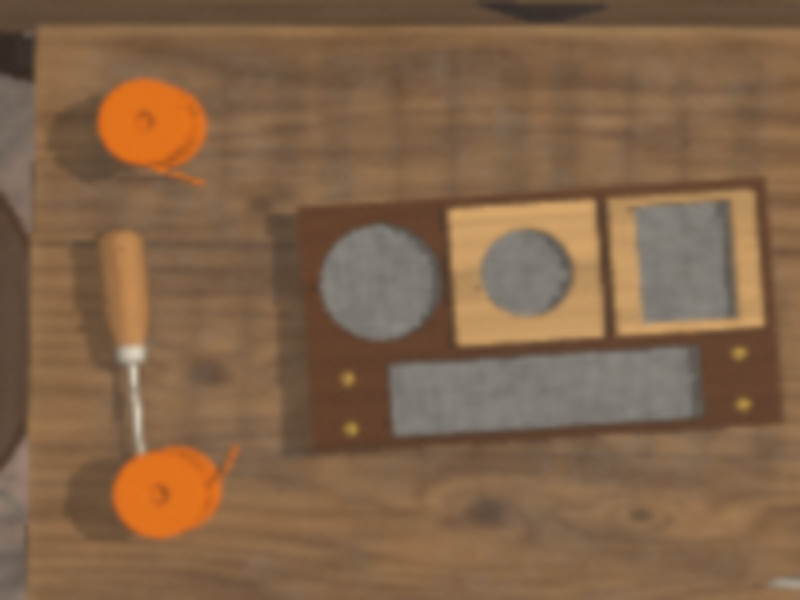

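```bash
cat >> h.py <<'E'
def goto(x,y,z,yaw_deg=None,half=True):
    "print tool delta in current frame, after optional roll; target in m; yaw_deg = world angle of tool y"
    o=get_obs(); r=rot(o); d=tooldelta(o,[x,y,z])
    ya=np.degrees(np.arctan2(r[1,1],r[0,1])); print("t",round(o['t'],2),"pos",(o['eef_pos']*1000).round(1),"tool-y yaw",round(ya,2),"tilt z",r[:,2].round(4),"w",round(o['gripper_width']*85.4,1),"F",o['contact_force'].round(1))
    roll=0
    if yaw_deg is not None:
        roll=-(yaw_deg-ya)
        roll=(roll+180)%360-180
    print("delta tool mm",d.round(1),"norm",np.linalg.norm(d).round(1),"roll",round(roll,1))
    a=np.radians(roll); f=lambda v:np.array([v[0]*np.cos(a)+v[1]*np.sin(a),-v[0]*np.sin(a)+v[1]*np.cos(a),v[2]])
    print("delta after roll",f(d).round(1))
E
python3 -c "
from h import *
goto(0.50,0.447,0.16,95)"
```

```text
t 0.75 pos [250.9 626.7 231.3] tool-y yaw 68.18 tilt z [ 0.e+00  1.e-04 -1.e+00] w 85.4 F [-0.1 -0.2  0.8]
delta tool mm [-298.1  -74.2   71.3] norm 315.3 roll -26.8
delta after roll [-232.5 -200.7   71.3]
```

{"method": "apply_moves", "body": {
  "increments": [85,-50,-12.4,12,0,85,-50,-12.4,12,0,85,-50,-12.4,12,0,85,-50,-12.4,12,0,85,-50,-12.4,12,0,85,-48,-12,11,0,85,0,0,0,-9,85,0,0,0,-9,85,0,0,0,-9]
}}

```text
t: 1.88
eef_pos: [0.5082, 0.443, 0.1576]
tool_rot: [0.001, -0.053, 0.999, 0.001]
contact_force: [0.9, -0.0, 0.7]
gripper_width: 0.993
```

Run:
```python
from h import *
goto(0.50,0.447,0.16,95)
o=get_obs();p,d=read_camera("wrist");cv2.imwrite("pics/w1.png",p)
np.savez("w1.npz",d=d,pos=o['eef_pos'],rot=o['tool_rot'])
for t in ["awl_c","spool_c","caddy"]:
  for r in outline_of("wrist",t)[:3]:
    P,u,v=cloud("wrist",d,r['pixels'],o)
    print(t,round(r['p'],2),np.round(r['extent'],0),len(P),np.median(P,0).round(4),P.min(0).round(3),P.max(0).round(3))
```

```text
t 1.88 pos [508.2 443.  157.6] tool-y yaw 96.06 tilt z [ 9.0e-04  1.9e-03 -1.0e+00] w 84.8 F [ 0.9 -0.   0.7]
delta tool mm [ 7.7  4.9 -2.4] norm 9.4 roll 1.1
delta after roll [ 7.8  4.7 -2.4]
awl_c 0.98 [321. 189.  29. 153.] 2342 [0.5007 0.4455 0.0183] [ 0.422  0.436 -0.002] [0.54  0.461 0.023]
spool_c 0.94 [296. 323.  54.  65.] 2656 [0.5869 0.4335 0.0318] [0.568 0.412 0.002] [0.615 0.455 0.034]
spool_c 0.72 [303.  82.  73.  68.] 3639 [0.4047 0.4231 0.032 ] [ 0.384  0.396 -0.001] [0.426 0.445 0.035]
caddy 0.97 [109. 184. 217. 170.] 25040 [0.4745 0.3012 0.012 ] [ 0.426  0.173 -0.002] [0.574 0.363 0.022]
caddy 0.19 [ 70. 216. 108.  90.] 8165 [0.5175 0.2502 0.0195] [0.482 0.211 0.011] [0.556 0.289 0.023]
```

View pics/w1.png

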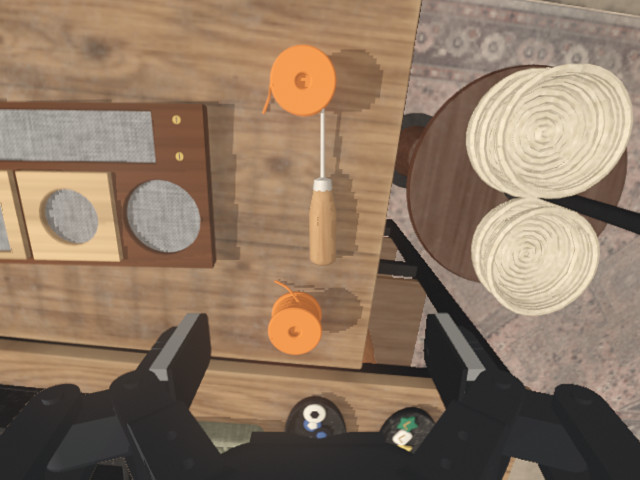

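Run:
```python
from h import *
z=np.load("w1.npz");o={'eef_pos':z['pos'],'tool_rot':z['rot']};d=z['d']
r=outline_of("wrist","awl_c")[0]['pixels']
P,u,v=cloud("wrist",d,r,o); P*=1000
for a in range(400,545,8):
    s=(P[:,0]>=a)&(P[:,0]<a+8)&(P[:,2]>6)
    if s.sum()>2: print(a,s.sum(),P[s,1].min().round(1),P[s,1].max().round(1),P[s,2].max().round(1))
h=P[(P[:,2]>12)&(P[:,0]>470)]; print(h[:,0].min(),h[:,0].max(),cv2.fitLine(h[:,:2].astype(np.float32),2,0,.01,.01).ravel(),cv2.minAreaRect(h[:,:2].astype(np.float32)))
A=cloud("wrist",d,None,o)[0]*1000
for c in [(404,423),(592,433)]:
    s=(np.hypot(A[:,0]-c[0],A[:,1]-c[1])<30)&(A[:,2]>29)&(A[:,2]<36);print(c,cv2.minEnclosingCircle(A[s,:2].astype(np.float32)),s.sum())
    s=(np.hypot(A[:,0]-c[0],A[:,1]-c[1])<26)&(A[:,2]>-5)&(A[:,2]<29);print(np.histogram(A[s,2],bins=range(-5,31,4)))
```

```text
416 8 437.4 438.9 12.1
424 46 437.5 440.5 13.4
432 44 438.4 441.4 13.0
440 44 439.2 442.2 13.6
448 44 440.1 443.1 14.0
456 44 441.0 444.1 13.1
464 73 438.0 449.5 17.5
472 200 437.0 451.2 19.5
480 219 437.2 453.7 21.0
488 265 436.3 456.2 22.6
496 275 436.1 457.0 22.9
504 264 436.7 458.0 23.0
512 265 437.6 459.0 22.5
520 263 438.4 460.0 23.0
528 226 439.1 460.6 22.7
536 39 442.4 457.8 20.7
470.0855251103777 539.5305990643392 [9.9406761e-01 1.0876370e-01 5.0478952e+02 4.4703766e+02] ((504.5879821777344, 446.7879638671875), (69.18245697021484, 20.952713012695312), 6.868141174316406)
(404, 423) ((404.82061767578125, 422.96685791015625), 22.152027130126953) 3471
(array([ 42, 412,  21,  12,  28,   3,   0,  80]), array([-5, -1,  3,  7, 11, 15, 19, 23, 27]))
(592, 433) ((593.9642333984375, 433.5630187988281), 22.51225471496582) 1976
(array([ 20, 558, 251, 113,  78, 115,  85,  36]), array([-5, -1,  3,  7, 11, 15, 19, 23, 27]))
```

```bash
python3 -c "
from h import *
goto(0.5087,0.4474,0.008,96.25)"
```

```text
t 2.12 pos [507.5 443.8 157.8] tool-y yaw 95.66 tilt z [ 7.0e-04  2.6e-03 -1.0e+00] w 85.0 F [0.2 0.7 0.1]
delta tool mm [ -1.4   3.1 149.8] norm 149.8 roll -0.6
delta after roll [ -1.4   3.1 149.8]
```

{"method": "apply_moves", "body": {
  "increments": [60,-1.4,3,45,-0.6,60,0,0,45,0,50,0,0,30,0,50,0,0,0,0]
}}

```text
t: 2.62
eef_pos: [0.5093, 0.4496, 0.0365]
tool_rot: [0.002, -0.051, 0.999, 0.002]
contact_force: [-0.1, -0.4, 0.8]
gripper_width: 0.587
```

```bash
python3 -c "
from h import *
goto(0.5087,0.4474,0.008,96.25)"
```

```text
t 2.62 pos [509.3 449.6  36.5] tool-y yaw 95.82 tilt z [ 0.004   0.0051 -1.    ] w 50.1 F [-0.1 -0.4  0.8]
delta tool mm [ 1.  -2.2 28.5] norm 28.6 roll -0.4
delta after roll [ 1.  -2.2 28.5]
```

{"method": "apply_moves", "body": {
  "increments": [45,1,-2.2,20,0,45,0,0,8.5,0,0,0,0,0,0,0,0,0,0,0,0,0,0,0,0,0,0,0,0,0],
  "squeeze": 40
}}

```text
t: 3.38
eef_pos: [0.511, 0.4497, 0.011]
tool_rot: [0.005, -0.05, 0.999, 0.005]
contact_force: [0.2, -0.8, -0.8]
gripper_width: 0.227
```

```bash
python3 -c "
from h import *
goto(0.5087,0.4474,0.008,96.25)"
```

```text
t 3.38 pos [511.  449.7  11. ] tool-y yaw 95.71 tilt z [ 0.0092  0.01   -0.9999] w 19.4 F [ 0.2 -0.8 -0.8]
delta tool mm [ 2.5 -2.1  3. ] norm 4.4 roll -0.5
delta after roll [ 2.5 -2.   3. ]
```

{"method": "apply_moves", "body": {
  "increments": [35,0,0,0,0,35,0,-2,4,0,10,0,0,0,0,10,0,0,0,0,10,0,0,0,0]
}}

```text
t: 4.0
eef_pos: [0.5116, 0.4478, 0.0073]
tool_rot: [0.005, -0.05, 0.999, 0.005]
contact_force: [0.2, 0.3, 1.0]
gripper_width: 0.225
```

```bash
python3 -c "
from h import *
goto(0.5087+.016,0.4474+.008,0.010,96.25)"
```

```text
t 4.0 pos [511.6 447.8   7.3] tool-y yaw 95.7 tilt z [ 0.0099  0.0106 -0.9999] w 19.2 F [0.2 0.3 1. ]
delta tool mm [-13.8   6.3  -2.5] norm 15.4 roll -0.6
delta after roll [-13.9   6.2  -2.5]
```

{"method": "apply_moves", "body": {
  "increments": [10,0,0,-3,0,10,-8,4,0,0,10,-8,5,0,0,10,0,0,0,0]
}}

```text
t: 4.5
eef_pos: [0.5279, 0.4593, 0.0107]
tool_rot: [0.005, -0.05, 0.999, 0.005]
contact_force: [-1.3, 0.2, -0.7]
gripper_width: 0.23
```

Run:
```python
from h import *
goto(0.5087+.016,0.4474+.008,0.010,96.25)
o=get_obs();p,d=read_camera("wrist");cv2.imwrite("pics/w2.png",p)
p,d=read_camera("top");cv2.imwrite("pics/t2.png",cv2.resize(p[180:340,140:340],None,fx=4,fy=3.75,interpolation=2))
```

```text
t 4.5 pos [527.9 459.3  10.7] tool-y yaw 95.7 tilt z [ 0.0103  0.0109 -0.9999] w 19.7 F [-1.3  0.2 -0.7]
delta tool mm [ 3.6 -3.5  0.7] norm 5.1 roll -0.5
delta after roll [ 3.6 -3.5  0.7]
```

View pics/w2.png

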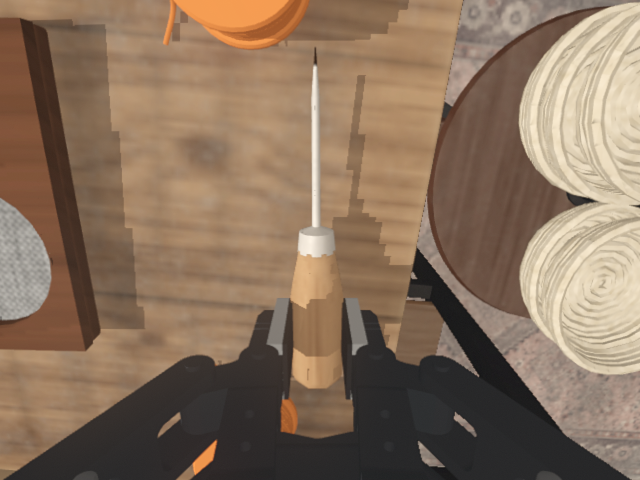

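{"method": "apply_moves", "body": {
  "increments": [10,0,0,-40,0,10,0,0,-40,0,10,0,0,0,10,10,0,0,0,10,10,0,0,0,10,10,0,0,0,10,10,0,0,0,10,10,0,0,0,10,10,0,0,0,10,10,0,0,0,10,10,0,0,0,10]
}}

```text
t: 5.98
eef_pos: [0.5223, 0.4557, 0.0915]
tool_rot: [-0.001, 0.69, 0.724, 0.004]
contact_force: [0.0, -0.5, 0.1]
gripper_width: 0.233
```

Run:
```python
from h import *
goto(0.4602,0.203,0.060,4.6)
```

```text
t 5.97 pos [522.3 455.7  91.5] tool-y yaw 2.81 tilt z [ 0.0032  0.0077 -1.    ] w 19.9 F [ 0.  -0.5  0.1]
delta tool mm [-249.6  -74.5   29.4] norm 262.1 roll -1.8
delta after roll [-247.1  -82.3   29.4]
```

{"method": "apply_moves", "body": {
  "increments": [10,-50,-15,0,-1.8,10,-50,-16,0,0,10,-50,-16,8,0,10,-50,-17,8,0,10,-40,-16,8,0,10,0,0,0,0]
}}

```text
t: 6.72
eef_pos: [0.4559, 0.2044, 0.0639]
tool_rot: [-0.002, 0.678, 0.735, 0.004]
contact_force: [0.1, 0.4, -0.6]
gripper_width: 0.231
```

Run:
```python
from h import *
goto(0.4602,0.203,0.018,4.6)
o=get_obs();p,d=read_camera("wrist");cv2.imwrite("pics/w3.png",p)
p,d=read_camera("side");cv2.imwrite("pics/s3.png",cv2.resize(p[160:340,180:420],None,fx=3.3,fy=3.3,interpolation=2))
```

```text
t 6.72 pos [455.9 204.4  63.9] tool-y yaw 4.69 tilt z [ 0.0024  0.0084 -1.    ] w 19.8 F [ 0.1  0.4 -0.6]
delta tool mm [-2.1  4.1 45.9] norm 46.1 roll 0.1
delta after roll [-2.1  4.1 45.9]
```

View pics/w3.png

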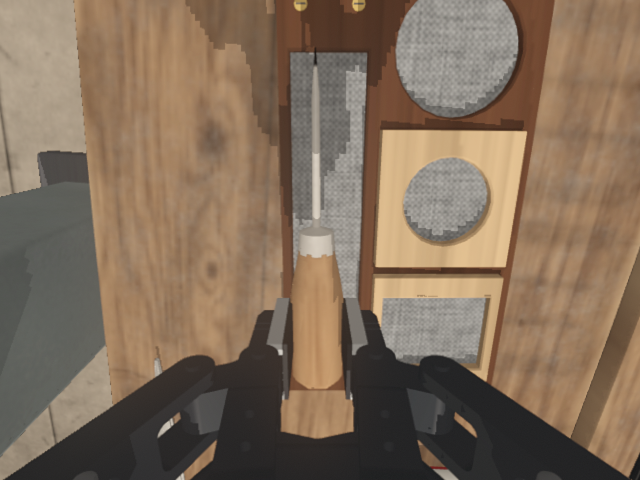

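View pics/s3.png

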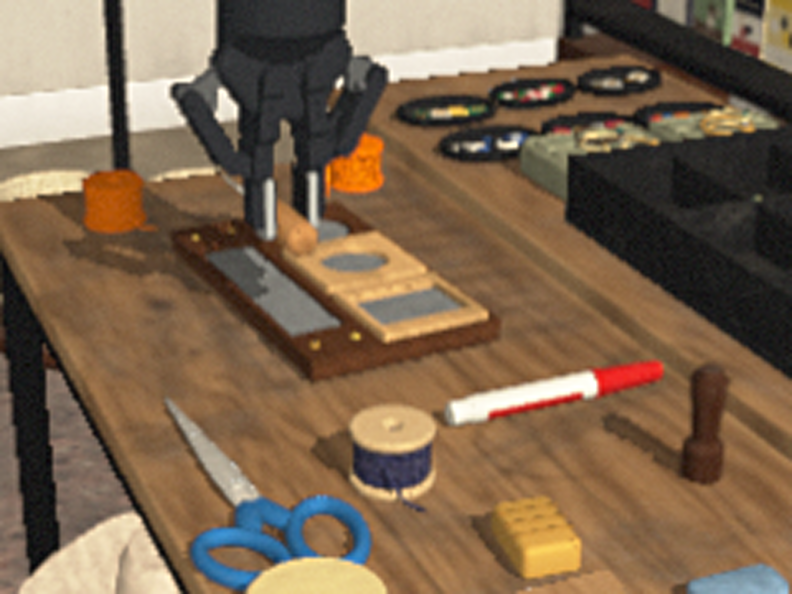

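{"method": "apply_moves", "body": {
  "increments": [10,-2,4,25,0,10,0,0,14,0,10,0,0,4,0,10,0,0,0,0]
}}

```text
t: 7.32
eef_pos: [0.4643, 0.2133, 0.0216]
tool_rot: [-0.002, 0.674, 0.739, 0.009]
contact_force: [-0.3, -0.4, -0.5]
gripper_width: 0.229
```

Run:
```python
from h import *
goto(0.4602,0.203,0.018,4.6)
```

```text
t 7.33 pos [464.3 213.3  21.6] tool-y yaw 5.27 tilt z [ 0.0089  0.0152 -0.9998] w 19.5 F [-0.3 -0.4 -0.5]
delta tool mm [-9.9 -5.1  3.4] norm 11.6 roll 0.7
delta after roll [-10.   -5.    3.4]
```

{"method": "apply_moves", "body": {
  "increments": [10,-8,-4,-4,0,10,0,0,0,0,10,0,0,0,0]
}}

```text
t: 7.7
eef_pos: [0.4613, 0.2047, 0.027]
tool_rot: [-0.002, 0.674, 0.739, 0.01]
contact_force: [-0.8, 0.5, -1.4]
gripper_width: 0.233
```

Run:
```python
from h import *
goto(0.4602,0.203,0.018,4.6)
```

```text
t 7.7 pos [461.3 204.7  27. ] tool-y yaw 5.27 tilt z [ 0.0104  0.0163 -0.9998] w 19.9 F [-0.8  0.5 -1.4]
delta tool mm [-1.7 -1.4  8.9] norm 9.2 roll 0.7
delta after roll [-1.7 -1.4  8.9]
```

{"method": "apply_moves", "body": {
  "increments": [10,-1,-1,5,0.7,10,0,0,4,0,10,0,0,0.5,0,10,0,0,0,0]
}}

```text
t: 8.2
eef_pos: [0.4609, 0.2041, 0.0174]
tool_rot: [-0.002, 0.679, 0.734, 0.01]
contact_force: [-0.4, -1.5, 4.9]
gripper_width: 0.23
```

Run:
```python
from h import *
goto(0.4602,0.203,0.018,4.6)
o=get_obs();p,d=read_camera("wrist");cv2.imwrite("pics/w4.png",p)
```

```text
t 8.2 pos [460.9 204.1  17.4] tool-y yaw 4.51 tilt z [ 0.0109  0.0171 -0.9998] w 19.6 F [-0.4 -1.5  4.9]
delta tool mm [-1.  -0.8 -0.6] norm 1.4 roll -0.1
delta after roll [-1.  -0.8 -0.6]
```

View pics/w4.png

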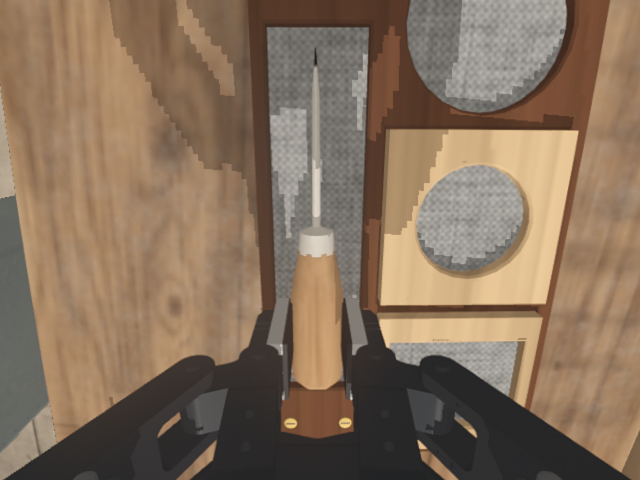

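Touched floor (5 N); the awl is in the trough. Release and rise, then look.

{"method": "apply_moves", "body": {
  "increments": [25,0,0,0,0,27,0,0,0,0,30,0,0,-15,0,40,0,0,-40,0,70,0,0,-40,0,70,0,0,0,0]
}}

```text
t: 9.0
eef_pos: [0.4601, 0.2022, 0.1171]
tool_rot: [-0.002, 0.679, 0.734, 0.01]
contact_force: [-0.2, 0.8, 0.4]
gripper_width: 0.814
```

Run:
```python
from h import *
o=get_obs();p,d=read_camera("wrist");cv2.imwrite("pics/w5.png",p)
A=cloud("wrist",d,outline_of("wrist","awl_c")[0]['pixels'],o)[0]*1000
A=A[A[:,2]>14]; print(A.min(0),A.max(0),np.percentile(A[:,2],[50,95]),cv2.minAreaRect(A[A[:,2]>22][:,:2].astype(np.float32)))
P,u,v=cloud("wrist",d,None,o);P*=1000
s=(P[:,2]>13)&(P[:,2]<24)&(P[:,0]>425)&(P[:,0]<570)&(P[:,1]>120)&(P[:,1]<370)
print(cv2.minAreaRect(P[s,:2].astype(np.float32)))
goto(.4427,.0145,.10,0)
```

```text
[449.69325542 175.68091808  19.39778922] [473.15792724 304.32823637  32.88318487] [28.14269587 31.65178314] ((458.3525085449219, 237.08518981933594), (21.031667709350586, 122.41552734375), 4.956199645996094)
((497.99066162109375, 242.7501983642578), (126.96207427978516, 224.0165252685547), 4.549325942993164)
t 9.1 pos [458.3 201.6 114.4] tool-y yaw 4.51 tilt z [ 0.007   0.0145 -0.9999] w 69.9 F [-1.  -0.1  0.1]
delta tool mm [-185.4  -30.4   11.6] norm 188.3 roll 4.5
delta after roll [-187.2  -15.7   11.6]
```

View pics/w5.png

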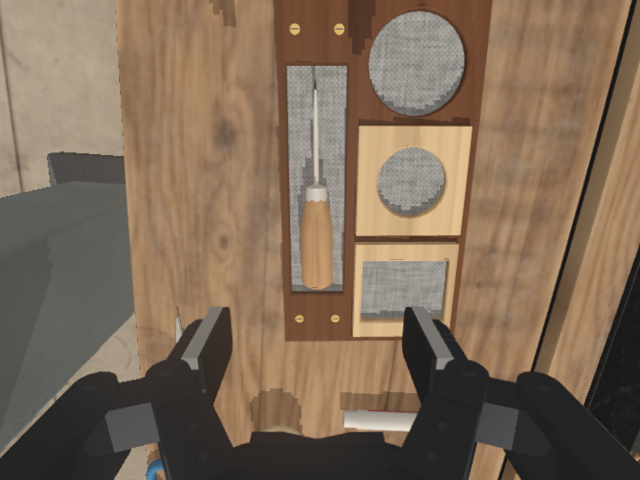

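Awl lies in the trough (handle top 31–32 mm, tip about 20 mm: flat on floor). Now the spool.

{"method": "apply_moves", "body": {
  "increments": [70,-45,-7.5,0,8,70,-45,-1,0,8,70,-44,5,0,8,70,-44,11,0,8,70,0,0,0,8,70,0,0,0,8,70,0,0,0,0]
}}

```text
t: 9.98
eef_pos: [0.4357, 0.0156, 0.1062]
tool_rot: [-0.005, 0.924, 0.383, 0.0]
contact_force: [0.2, -0.3, -0.6]
gripper_width: 0.82
```

Run:
```python
from h import *
goto(.4427,.0145,.10,-45)
o=get_obs();p,d=read_camera("wrist");cv2.imwrite("pics/w6.png",p)
P,u,v=cloud("wrist",d,None,o);P*=1000
s=(np.hypot(P[:,0]-443,P[:,1]-14)<30)&(P[:,2]>28)&(P[:,2]<37); print(s.sum(),cv2.minEnclosingCircle(P[s,:2].astype(np.float32)))
```

```text
t 9.97 pos [435.7  15.6 106.2] tool-y yaw -44.96 tilt z [-0.0039  0.0096 -0.9999] w 70.1 F [ 0.2 -0.3 -0.6]
delta tool mm [4.1 5.8 6.2] norm 9.4 roll 0.0
delta after roll [4.1 5.8 6.2]
3711 ((444.77630615234375, 13.395882606506348), 22.1852970123291)
```

View pics/w6.png

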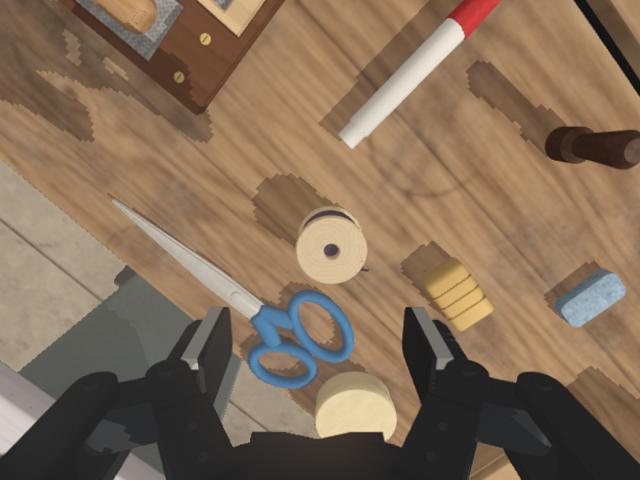

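```bash
python3 -c "
from h import *
goto(.4443,.0137,.010,-45)"
```

```text
t 10.03 pos [435.7  15.8 106.2] tool-y yaw -44.85 tilt z [-0.0039  0.0097 -0.9999] w 70.0 F [-1.  -0.4 -0.2]
delta tool mm [ 4.2  8.4 96.2] norm 96.7 roll 0.1
delta after roll [ 4.2  8.4 96.2]
```

{"method": "apply_moves", "body": {
  "increments": [65,4,7,0,0,65,0,0,30,0,65,0,0,20,0,65,0,0,0,0,65,0,0,0,0]
}}

```text
t: 10.65
eef_pos: [0.4464, 0.015, 0.055]
tool_rot: [-0.005, 0.921, 0.389, 0.001]
contact_force: [0.2, -0.3, -0.3]
gripper_width: 0.761
```

```bash
python3 -c "
from h import *
goto(.4443,.0137,.010,-45)"
```

```text
t 10.65 pos [446.4  15.   55. ] tool-y yaw -44.24 tilt z [-0.0023  0.0103 -0.9999] w 65.0 F [ 0.2 -0.3 -0.3]
delta tool mm [-2.6 -0.2 45. ] norm 45.1 roll 0.8
delta after roll [-2.6 -0.2 45. ]
```

{"method": "apply_moves", "body": {
  "increments": [65,-2.5,-1,20,0,65,0,0,15,0,65,0,0,7,0,30,0,0,2,0,30,0,0,0,0,30,0,0,0,0,30,0,0,0,0]
}}

```text
t: 11.52
eef_pos: [0.4474, 0.0152, 0.0129]
tool_rot: [-0.005, 0.921, 0.39, 0.004]
contact_force: [-0.6, -0.3, -0.7]
gripper_width: 0.479
```

```bash
python3 -c "
from h import *
goto(.4443,.0137,.010,-45)"
```

```text
t 11.53 pos [447.4  15.2  12.9] tool-y yaw -44.12 tilt z [ 0.004   0.0127 -0.9999] w 40.9 F [-0.6 -0.3 -0.7]
delta tool mm [-3.3 -1.2  2.8] norm 4.5 roll 0.9
delta after roll [-3.3 -1.2  2.8]
```

{"method": "apply_moves", "body": {
  "increments": [30,0,0,-30,0,30,0,0,-40,0,30,0,0,0,0]
}}

```text
t: 11.9
eef_pos: [0.4472, 0.0142, 0.0847]
tool_rot: [-0.005, 0.921, 0.39, 0.004]
contact_force: [1.0, 0.1, 0.4]
gripper_width: 0.474
```

```bash
python3 -c "
from h import *
goto(.516,.322,.08,-45)
p,d=read_camera('wrist');cv2.imwrite('pics/w7.png',p)"
```

```text
t 11.9 pos [447.2  14.2  84.7] tool-y yaw -44.12 tilt z [ 0.0035  0.0123 -0.9999] w 40.5 F [1.  0.1 0.4]
delta tool mm [ 268.8 -164.9    8.7] norm 315.4 roll 0.9
delta after roll [ 266.2 -169.     8.7]
```

View pics/w7.png

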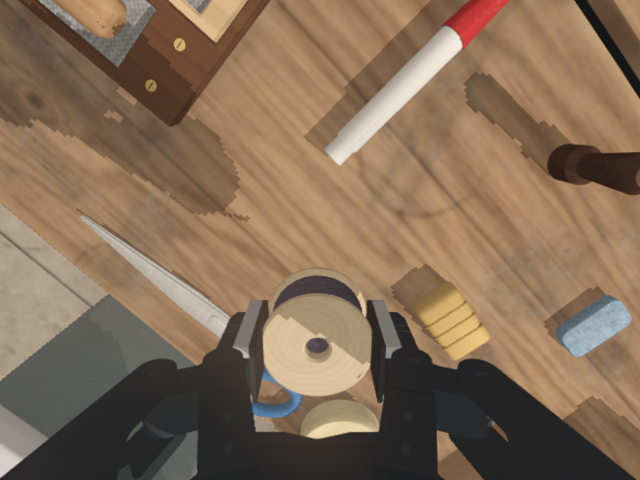

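{"method": "apply_moves", "body": {
  "increments": [30,40,-25,0,0,30,46,-28,0,0,30,46,-28,0,0,30,46,-28,0,0,30,46,-28,0,0,30,38,-24,0,0,30,0,0,0,0,30,0,0,0,0]
}}

```text
t: 12.95
eef_pos: [0.5101, 0.3218, 0.0766]
tool_rot: [-0.005, 0.921, 0.389, -0.003]
contact_force: [0.1, -0.8, -0.9]
gripper_width: 0.477
```

```bash
python3 -c "
from h import *
goto(.516,.322,.05,-45)
p,d=read_camera('wrist');cv2.imwrite('pics/w8.png',p)"
```

```text
t 12.95 pos [510.1 321.8  76.6] tool-y yaw -44.23 tilt z [-0.0095  0.0061 -0.9999] w 40.8 F [ 0.1 -0.8 -0.9]
delta tool mm [ 4.3  4.3 26.6] norm 27.3 roll 0.8
delta after roll [ 4.4  4.3 26.6]
```

View pics/w8.png

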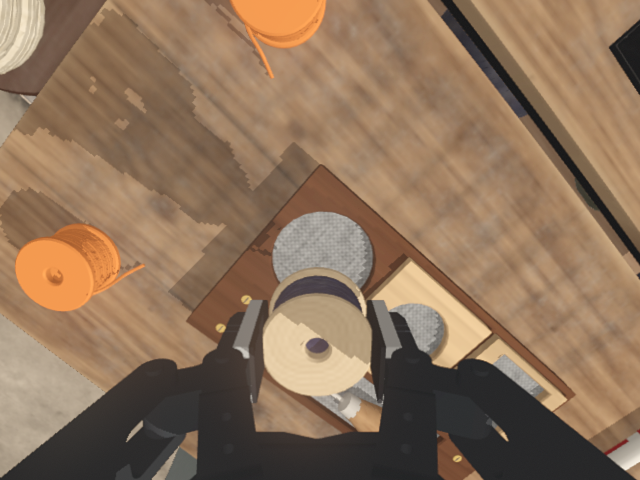

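```bash
python3 -c "
from h import *
o=get_obs()
print(pix('wrist',[[.5129,.3207,.01],[.5129,.3207,.016]],o))
a=np.linspace(0,6.28,13)
print(pix('wrist',np.c_[.5129+.03*np.cos(a),.3207+.03*np.sin(a),a*0+.016],o).round(0).tolist())"
```

```text
[[322.77228134 260.18220208]
 [322.80638431 263.83526273]]
[[361.0, 229.0], [338.0, 215.0], [310.0, 215.0], [286.0, 228.0], [273.0, 250.0], [273.0, 275.0], [287.0, 296.0], [309.0, 308.0], [335.0, 309.0], [358.0, 298.0], [372.0, 277.0], [374.0, 252.0], [361.0, 229.0]]
```

{"method": "apply_moves", "body": {
  "increments": [30,3.5,3.5,15,0,30,0,0,15,0,30,0,0,10,0,30,0,0,0,0,30,0,0,0,0]
}}

```text
t: 13.62
eef_pos: [0.5144, 0.3182, 0.0327]
tool_rot: [-0.004, 0.922, 0.387, -0.005]
contact_force: [-0.0, 0.8, 0.4]
gripper_width: 0.479
```

```bash
python3 -c "
from h import *
goto(.516,.322,.0225,-45)"
```

```text
t 13.62 pos [514.4 318.2  32.7] tool-y yaw -44.52 tilt z [-0.0119  0.0046 -0.9999] w 40.9 F [-0.   0.8  0.4]
delta tool mm [ 3.9 -1.4 10.2] norm 11.0 roll 0.5
delta after roll [ 3.9 -1.4 10.2]
```

{"method": "apply_moves", "body": {
  "increments": [30,3.5,-1.4,4,0,30,0,0,5,0,30,0,0,2,0,30,0,0,0,0]
}}

```text
t: 14.12
eef_pos: [0.5162, 0.3225, 0.0225]
tool_rot: [-0.005, 0.922, 0.387, -0.004]
contact_force: [-0.8, -0.3, 2.0]
gripper_width: 0.477
```

```bash
python3 -c "
from h import *
goto(.516,.322,.0225,-45)"
```

```text
t 14.12 pos [516.2 322.5  22.5] tool-y yaw -44.5 tilt z [-0.0113  0.0058 -0.9999] w 40.8 F [-0.8 -0.3  2. ]
delta tool mm [-0.4  0.2 -0. ] norm 0.5 roll 0.5
delta after roll [-0.4  0.2 -0. ]
```

{"method": "apply_moves", "body": {
  "increments": [50,0,0,0,0,52,0,0,0,0,54,0,0,0,0,56,0,0,-15,0,60,0,0,-40,0,60,0,0,-30,0,60,0,0,0,0]
}}

```text
t: 15.0
eef_pos: [0.5179, 0.322, 0.1124]
tool_rot: [-0.005, 0.922, 0.386, -0.003]
contact_force: [-0.0, 1.0, -0.8]
gripper_width: 0.703
```

```bash
python3 -c "
from h import *
goto(.4784,-.0767,.1,175)
o=get_obs()
p,d=read_camera('wrist');cv2.imwrite('pics/w9.png',p)
P,u,v=cloud('wrist',d,None,o);P*=1000
s=(np.hypot(P[:,0]-513,P[:,1]-320.7)<24)&(P[:,2]>36)&(P[:,2]<50); print(s.sum(),cv2.minEnclosingCircle(P[s,:2].astype(np.float32)),np.percentile(P[s,2],[2,50,98]))
A=np.c_[P[s,:2],np.ones(s.sum())];print(np.linalg.lstsq(A,P[s,2],rcond=None)[0])
"
```

```text
t 15.0 pos [517.9 322.  112.4] tool-y yaw -44.53 tilt z [-0.0098  0.0064 -0.9999] w 60.1 F [-0.   1.  -0.8]
delta tool mm [-311.9  251.5   10.2] norm 400.8 roll 140.5
delta after roll [400.6   4.5  10.2]
3850 ((514.1210327148438, 320.2185363769531), 22.390413284301758) [37.20438396 41.98883981 43.27228075]
[-2.29882824e-04  9.90482925e-04  4.16013217e+01]
```

View pics/w9.png

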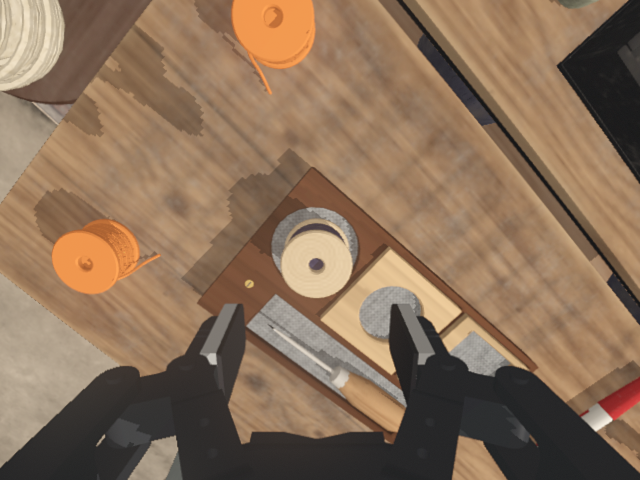

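{"method": "apply_moves", "body": {
  "increments": [60,-40,32,0,0,60,-45,36,0,0,60,-45,36,0,0,60,-45,36,0,0,60,-45,36,0,0,60,-45,36,0,0,60,-40,32,0,0,60,0,0,0,-9,60,0,0,0,-10,60,0,0,0,-10,60,0,0,0,-8,60,0,0,0,0]
}}

```text
t: 16.55
eef_pos: [0.4696, -0.0784, 0.1026]
tool_rot: [-0.009, 0.745, 0.667, -0.008]
contact_force: [-0.9, -0.3, -0.2]
gripper_width: 0.7
```

```bash
python3 -c "
from h import *
goto(.4784,-.0767,.1,-5.5)
o=get_obs()
p,d=read_camera('wrist');cv2.imwrite('pics/w10.png',p)
for r in outline_of('wrist','wax_c')[:2]:
  P,u,v=cloud('wrist',d,r['pixels'],o);P*=1000;P=P[P[:,2]>13]
  print(r['p'],r['extent'],cv2.minAreaRect(P[:,:2].astype(np.float32)),np.median(P,0))
"
```

```text
t 16.55 pos [469.6 -78.4 102.6] tool-y yaw -6.37 tilt z [-0.0235  0.0025 -0.9997] w 59.8 F [-0.9 -0.3 -0.2]
delta tool mm [2.7 8.6 2.4] norm 9.3 roll -0.9
delta after roll [2.6 8.7 2.4]
0.59 [335.1, 245.3, 48.8, 68.2] ((479.8421630859375, -77.34148406982422), (46.06901550292969, 29.733455657958984), 83.69701385498047) [479.84629842 -75.28702263  17.90301178]
```

View pics/w10.png

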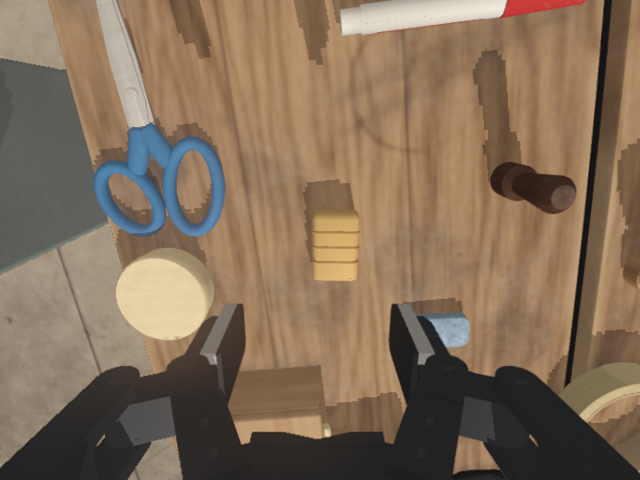

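{"method": "apply_moves", "body": {
  "increments": [50,2.5,8,25,-0.5,50,0,0,25,0,50,0,0,15,0,50,0,0,0,0,50,0,0,0,0],
  "squeeze": 30
}}

```text
t: 17.27
eef_pos: [0.4774, -0.0763, 0.036]
tool_rot: [-0.008, 0.745, 0.667, -0.008]
contact_force: [-0.6, -0.1, 0.8]
gripper_width: 0.589
```

```bash
python3 -c "
from h import *
goto(.4792,-.0771,.008,-6)"
```

```text
t 17.27 pos [477.4 -76.3  36. ] tool-y yaw -6.39 tilt z [-0.0226  0.0015 -0.9997] w 50.3 F [-0.6 -0.1  0.8]
delta tool mm [-0.6  2.5 27.9] norm 28.0 roll -0.4
delta after roll [-0.6  2.5 27.9]
```

{"method": "apply_moves", "body": {
  "increments": [50,-0.6,1.5,14,0,50,0,0,8,0,45,0,0,5,0,45,0,0,0,0]
}}

```text
t: 17.77
eef_pos: [0.4793, -0.077, 0.0082]
tool_rot: [-0.007, 0.746, 0.666, -0.007]
contact_force: [0.6, -0.9, 0.7]
gripper_width: 0.525
```

```bash
python3 -c "
from h import *
goto(.4792,-.0771,.008,-6)"
```

```text
t 17.77 pos [479.3 -77.    8.2] tool-y yaw -6.42 tilt z [-0.0203  0.0017 -0.9998] w 44.8 F [ 0.6 -0.9  0.7]
delta tool mm [-0.1 -0.   0.2] norm 0.2 roll -0.4
delta after roll [-0.1 -0.   0.2]
```

{"method": "apply_moves", "body": {
  "increments": [20,0,0,0,0,20,0,0,0,0,20,0,0,0,0,20,0,0,0,0]
}}

```text
t: 18.27
eef_pos: [0.4796, -0.0771, 0.0087]
tool_rot: [-0.007, 0.746, 0.666, -0.007]
contact_force: [-0.5, 0.1, 0.1]
gripper_width: 0.34
```

```bash
python3 -c "
from h import *
goto(.4792,-.0771,.008,-6)"
```

```text
t 18.27 pos [479.6 -77.1   8.7] tool-y yaw -6.42 tilt z [-0.0193  0.0018 -0.9998] w 29.0 F [-0.5  0.1  0.1]
delta tool mm [-0.1 -0.4  0.7] norm 0.8 roll -0.4
delta after roll [-0.1 -0.4  0.7]
```

{"method": "apply_moves", "body": {
  "increments": [20,0,0,-30,0,20,0,0,-40,0,20,0,0,0,0]
}}

```text
t: 18.65
eef_pos: [0.4807, -0.0772, 0.0801]
tool_rot: [-0.008, 0.746, 0.666, -0.007]
contact_force: [0.2, -0.0, -0.8]
gripper_width: 0.343
```

```bash
python3 -c "
from h import *
goto(.5247,.1735,.075,-85.4)
p,d=read_camera('wrist');cv2.imwrite('pics/w11.png',p)"
```

```text
t 18.65 pos [480.7 -77.2  80.1] tool-y yaw -6.43 tilt z [-0.0207  0.0017 -0.9998] w 29.3 F [ 0.2 -0.  -0.8]
delta tool mm [254.   15.8   4.6] norm 254.6 roll 79.0
delta after roll [  64.1 -246.3    4.6]
```

View pics/w11.png

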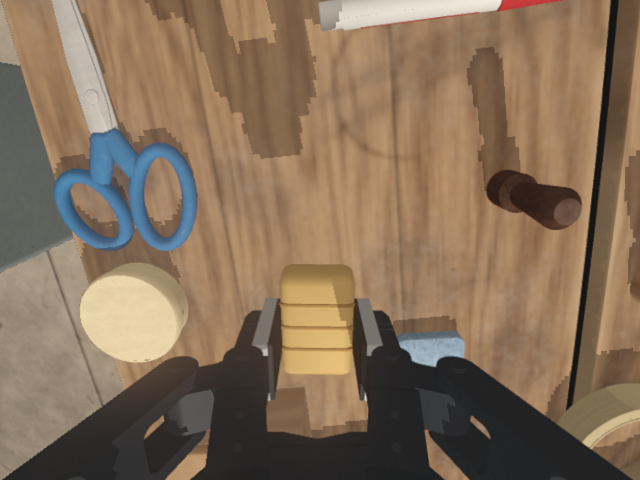

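{"method": "apply_moves", "body": {
  "increments": [20,44,3,0,0,20,52,3,0,0,20,52,3,0,0,20,52,3,0,0,20,46,3,0,0,20,0,0,0,9,20,0,0,0,10,20,0,0,0,10,20,0,0,0,10,20,0,0,0,10,20,0,0,0,10,20,0,0,0,10]
}}

```text
t: 20.2
eef_pos: [0.5141, 0.1721, 0.0628]
tool_rot: [0.001, 0.994, 0.108, -0.022]
contact_force: [0.2, 0.5, -0.4]
gripper_width: 0.346
```

```bash
python3 -c "
from h import *
goto(.5247,.1735,.06,-85.4)"
```

```text
t 20.2 pos [514.1 172.1  62.8] tool-y yaw -77.62 tilt z [-0.0426 -0.0071 -0.9991] w 29.5 F [ 0.2  0.5 -0.4]
delta tool mm [10.8  0.9  2.3] norm 11.1 roll 7.8
delta after roll [10.8 -0.6  2.3]
```

{"method": "apply_moves", "body": {
  "increments": [20,8,1,0,7,20,1,0,0,0,20,0,0,0,0,20,0,0,0,0]
}}

```text
t: 20.7
eef_pos: [0.5202, 0.1719, 0.0585]
tool_rot: [0.005, 0.999, 0.047, -0.024]
contact_force: [0.1, 0.3, -0.1]
gripper_width: 0.342
```

```bash
python3 -c "
from h import *
goto(.5247,.1735,.023,-85.4)
p,d=read_camera('wrist');cv2.imwrite('pics/w12.png',p)"
```

```text
t 20.7 pos [520.2 171.9  58.5] tool-y yaw -84.59 tilt z [-0.0484 -0.0114 -0.9988] w 29.2 F [ 0.1  0.3 -0.1]
delta tool mm [ 6.3 -1.4 35.2] norm 35.8 roll 0.8
delta after roll [ 6.3 -1.5 35.2]
```

View pics/w12.png

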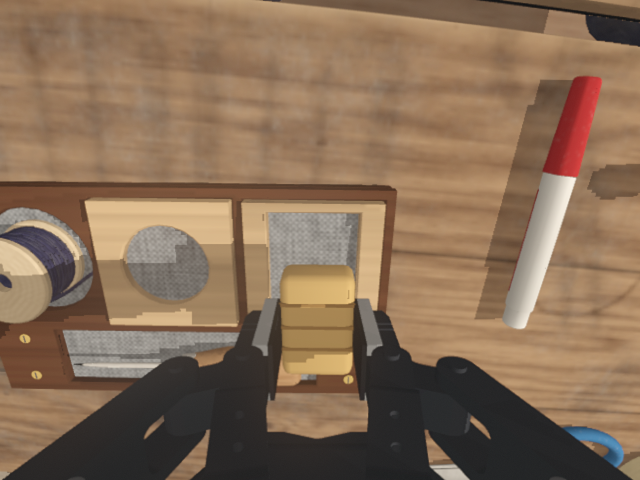

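{"method": "apply_moves", "body": {
  "increments": [20,5,-1,8,0,20,0,0,8,0,20,0,0,4,0,20,0,0,0,0,20,0,0,0,0]
}}

```text
t: 21.38
eef_pos: [0.5241, 0.1731, 0.0367]
tool_rot: [0.004, 0.999, 0.047, -0.025]
contact_force: [0.1, -0.3, -0.5]
gripper_width: 0.34
```

```bash
python3 -c "
from h import *
goto(.5247,.1735,.0225,-85.4)"
```

```text
t 21.38 pos [524.1 173.1  36.7] tool-y yaw -84.56 tilt z [-0.0489 -0.0108 -0.9987] w 29.1 F [ 0.1 -0.3 -0.5]
delta tool mm [ 1.3 -0.4 14.1] norm 14.2 roll 0.8
delta after roll [ 1.3 -0.5 14.1]
```

{"method": "apply_moves", "body": {
  "increments": [20,1.3,0,6,0,20,0,0,5,0,20,0,0,2,0,20,0,0,0,0]
}}

```text
t: 21.88
eef_pos: [0.525, 0.1733, 0.0234]
tool_rot: [0.004, 0.999, 0.047, -0.025]
contact_force: [-0.9, -0.9, 5.2]
gripper_width: 0.338
```

```bash
python3 -c "
from h import *
goto(.5247,.1735,.0225,-85.4)
p,d=read_camera('wrist');cv2.imwrite('pics/w13.png',p)"
```

```text
t 21.88 pos [525.  173.3  23.4] tool-y yaw -84.55 tilt z [-0.0488 -0.0099 -0.9988] w 28.9 F [-0.9 -0.9  5.2]
delta tool mm [-0.2 -0.2  0.9] norm 1.0 roll 0.9
delta after roll [-0.2 -0.2  0.9]
```

View pics/w13.png

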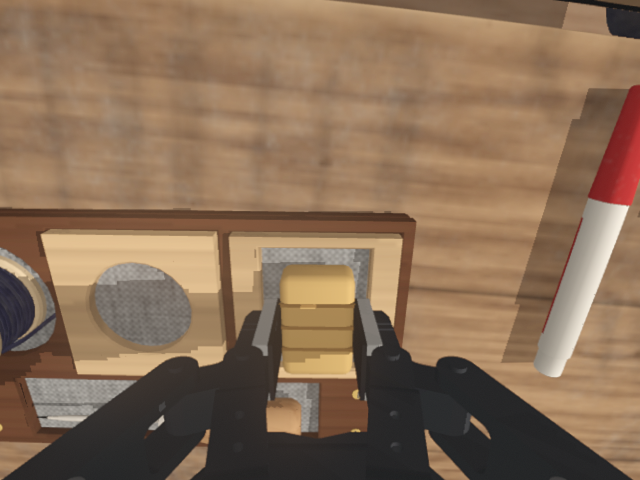

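{"method": "apply_moves", "body": {
  "increments": [34,0,0,0,0,36,0,0,0,0,37,0,0,-10,0,45,0,0,-30,0,60,0,0,-40,0,60,0,0,0,0]
}}

```text
t: 22.68
eef_pos: [0.5294, 0.1737, 0.1069]
tool_rot: [0.004, 0.999, 0.047, -0.024]
contact_force: [1.3, -0.4, -0.8]
gripper_width: 0.702
```

```bash
python3 -c "
from h import *
goto(.6895,-.118,.16,-5)
o=get_obs()
p,d=read_camera('wrist');cv2.imwrite('pics/w14.png',p)
for r in outline_of('wrist','wax_c')[:2]:
  P,u,v=cloud('wrist',d,r['pixels'],o);P*=1000;P=P[P[:,2]>25]
  if len(P)<9: continue
  A=np.c_[P[:,:2]-P[:,:2].mean(0),np.ones(len(P))]
  print(r['p'],r['extent'],cv2.minAreaRect(P[:,:2].astype(np.float32)),np.median(P,0),np.linalg.lstsq(A,P[:,2],rcond=None)[0])
"
```

```text
t 22.68 pos [529.4 173.7 106.9] tool-y yaw -84.59 tilt z [-0.0482 -0.0104 -0.9988] w 59.9 F [ 1.3 -0.4 -0.8]
delta tool mm [129.2 305.8 -57.7] norm 337.0 roll -79.6
delta after roll [-277.5  182.3  -57.7]
0.77 [317.5, 254.4, 50.3, 70.9] ((524.9530639648438, 173.38894653320312), (46.2972412109375, 30.12983512878418), 4.492069244384766) [527.57024637 173.66789965  31.86590728] [-2.25438576e-02  9.90060441e-04  3.16320266e+01]
```

View pics/w14.png

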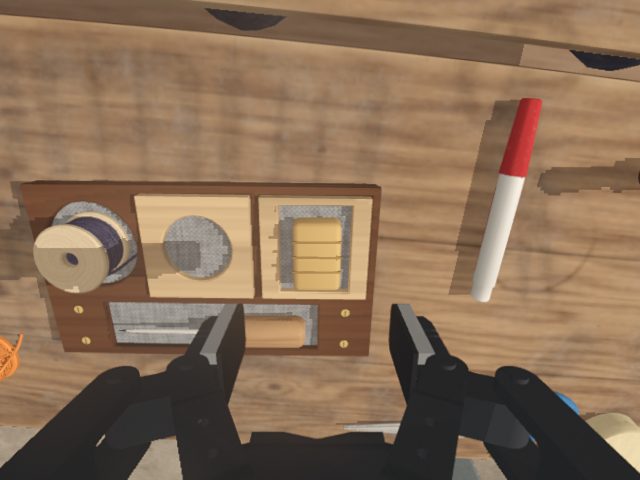

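{"method": "apply_moves", "body": {
  "increments": [60,0,0,-40,0,60,18,44,-4,0,60,21,50,-4,0,60,21,50,-4,0,60,21,50,-4,0,60,21,50,-4,0,60,17,40,-4,0,60,0,0,0,0]
}}

```text
t: 23.78
eef_pos: [0.6752, -0.1005, 0.1533]
tool_rot: [0.005, 0.998, 0.051, -0.035]
contact_force: [0.3, 0.3, 0.5]
gripper_width: 0.699
```

```bash
python3 -c "
from h import *
goto(.6895,-.118,.12,-84.6)
o=get_obs()
p,d=read_camera('wrist');cv2.imwrite('pics/w15.png',p)
for r in outline_of('wrist','big_stamp_c')[:2]:
  P,u,v=cloud('wrist',d,r['pixels'],o);P*=1000
  print(r['p'],r['extent'],P.min(0),P.max(0))
  for a in range(0,76,6):
    s=(P[:,2]>=a)&(P[:,2]<a+6)
    if s.sum()>4: print(a,s.sum(),P[s].min(0).round(1),P[s].max(0).round(1))
"
```

```text
t 23.77 pos [ 675.2 -100.5  153.3] tool-y yaw -84.08 tilt z [-0.0702 -0.014  -0.9974] w 59.7 F [0.3 0.3 0.5]
delta tool mm [14.8 18.6 32.5] norm 40.3 roll 0.5
delta after roll [15.  18.5 32.5]
0.9 [344.8, 205.5, 44.4, 65.0] [ 680.52762129 -133.31479497    1.03002567] [ 706.21614298 -105.66476161   73.61412381]
0 33 [ 694.3 -128.3    1. ] [ 706.1 -105.8    5.5]
6 63 [ 693.9 -129.2    6. ] [ 706.  -105.7   11.8]
12 183 [ 683.  -133.3   12.2] [ 706.2 -105.7   17.9]
18 286 [ 686.2 -131.4   18. ] [ 704.5 -107.2   23.6]
24 11 [ 695.6 -120.6   24.4] [ 700.6 -111.6   29.6]
30 17 [ 695.8 -122.6   30.4] [ 702.  -110.5   35.9]
36 12 [ 697.9 -121.3   37.5] [ 702.8 -110.7   40.8]
42 19 [ 696.6 -122.9   42.1] [ 703.8 -109.4   47.9]
48 23 [ 696.9 -123.9   48.4] [ 705.  -108.4   53.9]
54 142 [ 684.7 -131.1   54.1] [ 705.5 -106.5   59.9]
60 201 [ 680.6 -130.8   60. ] [ 704.8 -107.    66. ]
66 980 [ 680.5 -131.    66. ] [ 704.  -107.6   72. ]
72 53 [ 687.7 -125.2   72. ] [ 696.9 -113.7   73.6]
0.63 [22.4, 349.7, 44.8, 68.4] [485.21828415 135.8981568   13.28318386] [563.50798924 172.99005579  30.81343229]
12 523 [485.2 136.2  13.3] [562.7 170.5  18. ]
18 1101 [490.  135.9  18. ] [563.5 173.   21.7]
```

View pics/w15.png

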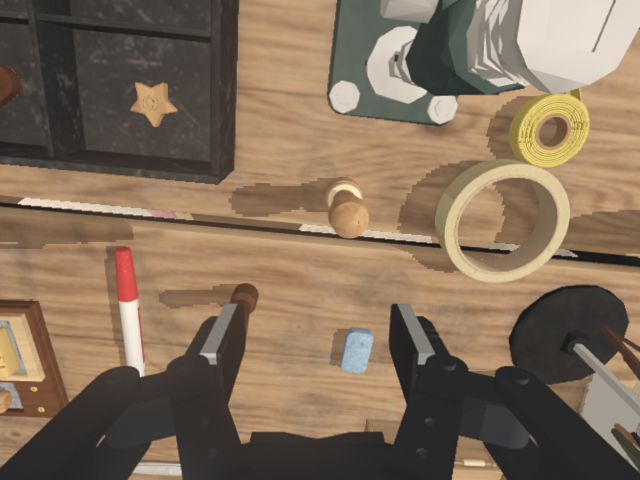

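```bash
python3 -c "
from h import *
goto(.6902,-.119,.095,-84.1)"
```

```text
t 23.88 pos [674.6 -95.9 152.8] tool-y yaw -83.83 tilt z [-0.0716 -0.0113 -0.9974] w 59.9 F [-0.4  1.1 -0.6]
delta tool mm [17.2 24.5 56.8] norm 64.2 roll 0.3
delta after roll [17.3 24.4 56.8]
```

{"method": "apply_moves", "body": {
  "increments": [60,8,11,10,0,60,8,10,10,0,60,0,0,10,0,60,0,0,0,0,60,0,0,0,0]
}}

```text
t: 24.5
eef_pos: [0.6905, -0.111, 0.117]
tool_rot: [0.002, 0.998, 0.057, -0.038]
contact_force: [0.0, 0.0, 0.3]
gripper_width: 0.704
```

```bash
python3 -c "
from h import *
goto(.6902,-.119,.095,-84.1)"
```

```text
t 24.5 pos [ 690.5 -111.   117. ] tool-y yaw -83.5 tilt z [-0.0754 -0.0086 -0.9971] w 60.1 F [0.  0.  0.3]
delta tool mm [ 0.5  7.9 22.1] norm 23.4 roll 0.6
delta after roll [ 0.6  7.9 22.1]
```

{"method": "apply_moves", "body": {
  "increments": [60,0,7,10,0,60,0,0,10,0,60,0,0,0,0,60,0,0,0,0]
}}

```text
t: 25.0
eef_pos: [0.6897, -0.1184, 0.0962]
tool_rot: [0.002, 0.998, 0.057, -0.038]
contact_force: [-0.0, -0.0, 0.8]
gripper_width: 0.703
```

```bash
python3 -c "
from h import *
goto(.6902,-.119,.031,-84.1)
p,d=read_camera('wrist');cv2.imwrite('pics/w16.png',p)"
```

```text
t 25.0 pos [ 689.7 -118.4   96.2] tool-y yaw -83.49 tilt z [-0.0747 -0.0084 -0.9972] w 60.0 F [-0.  -0.   0.8]
delta tool mm [ 5.3  0.7 65. ] norm 65.2 roll 0.6
delta after roll [ 5.3  0.6 65. ]
```

View pics/w16.png

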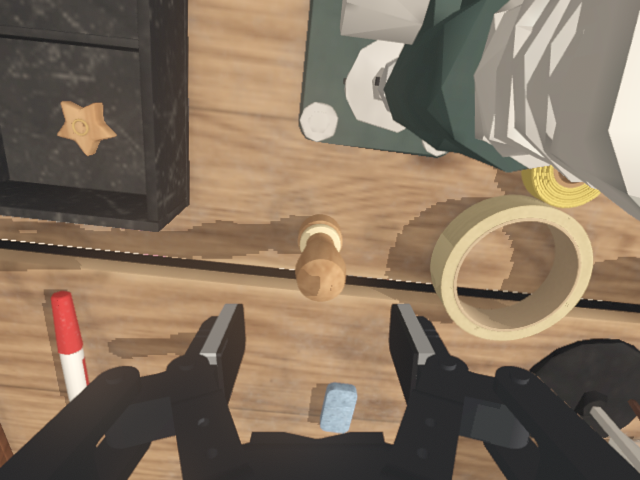

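```bash
python3 -c "
from h import *
o=get_obs()
d=np.load('top_d.npy')
P=cloud('top',d)[0]*1000
for x in range(700,860,10):
  print(x,[int(P[(abs(P[:,0]-x)<5)&(abs(P[:,1]-y)<5),2].max(initial=-1)) for y in range(-220,-20,10)])
c,W=cw('wrist',o);print(W[:3,3])
"
```

```text
700 [3, 26, 27, 3, 3, 4, 3, 2, -1, 68, 71, 71, 3, 3, 3, 3, 4, 2, 2, 54]
710 [27, 28, 23, 2, 3, 2, 1, 2, -1, 1, 4, 4, 3, 2, 1, 3, 4, 3, 1, 55]
720 [29, 25, 4, 2, 4, 3, 2, 2, 3, 4, 3, 4, 2, 2, 2, 4, 3, 2, -1, 56]
730 [4, 2, 4, 5, 3, 3, 3, 2, 2, 3, 2, 4, 2, 4, 4, 4, 2, 5, -1, 54]
740 [2, 2, 4, 3, 3, 2, 2, 2, 3, 3, 4, 3, 2, 2, 2, 4, 4, 4, -1, 57]
750 [3, 3, 3, 16, 20, 19, 20, 18, 18, 19, 19, 21, 15, 2, 2, 2, 3, 3, -1, 55]
760 [3, 4, 6, 20, 23, 24, 21, 30, 30, 26, 20, 22, 21, 3, 2, 3, 4, 3, -1, 54]
770 [3, 3, 3, 19, 21, 21, 200, 203, 202, 163, 26, 23, 22, 4, 4, 5, 2, 3, -1, 55]
780 [2, 3, 3, 18, 19, 26, 202, 203, 202, 204, 28, 19, 20, 4, 2, 4, 3, 4, 48, 56]
790 [4, 4, 3, 19, 18, 29, 202, 203, 204, 201, 148, 150, 19, 4, 4, 2, 2, 3, -1, 55]
800 [2, 2, 2, 18, 19, -1, -1, 203, 203, 270, 279, 268, 18, 4, 4, 5, 2, 2, -1, 56]
810 [3, 3, 2, 0, -1, -1, -1, 163, 163, 282, 285, 283, 269, 3, 4, 2, 3, 3, -1, 55]
820 [2, 3, -1, -1, -1, -1, 19, 162, 162, 282, 284, 284, 271, 2, 2, 3, 2, 2, -1, 54]
830 [3, -1, -1, -1, -1, 17, 19, 162, 161, 280, 281, 279, 19, 2, 2, 3, 4, 2, 0, 55]
840 [3, -1, -1, -1, -1, -1, -1, 160, 161, 161, 20, 18, 17, 3, 2, 5, 4, 5, 1, 55]
850 [-1, -1, -1, -1, -1, -1, -1, 158, 160, 160, 29, 18, 17, 2, 3, 4, 3, 3, 1, 54]
[ 0.77943433 -0.10820715  0.23247348]
```

The wrist camera side faces tall glassware (200–285 mm at x ≥ 0.77 m), so I back off and turn half a turn before descending.

{"method": "apply_moves", "body": {
  "increments": [60,-20,0,-10,0,60,-20,0,-10,0,60,0,0,0,-9,60,0,0,0,-9,60,0,0,0,-9,60,0,0,0,-9,60,0,0,0,-9,60,0,0,0,-9,60,0,0,0,-9,60,0,0,0,-9,60,0,0,0,-9,60,0,0,0,-9]
}}

```text
t: 26.55
eef_pos: [0.6525, -0.1232, 0.1242]
tool_rot: [-0.023, 0.646, 0.763, -0.026]
contact_force: [-0.2, -0.4, -0.1]
gripper_width: 0.703
```

```bash
python3 -c "
from h import *
goto(.6902,-.119,.1,96)"
```

```text
t 26.55 pos [ 652.5 -123.2  124.2] tool-y yaw 9.48 tilt z [-0.0681 -0.0105 -0.9976] w 60.0 F [-0.2 -0.4 -0.1]
delta tool mm [-2.1 39.5 21.5] norm 45.0 roll -86.5
delta after roll [-39.6   0.3  21.5]
```

{"method": "apply_moves", "body": {
  "increments": [60,0,0,0,-9,60,0,0,0,-9,60,0,0,0,-9,60,0,0,0,-9,60,0,0,0,-9,60,0,0,0,-9,60,0,0,0,-9,60,0,0,0,-9,60,0,0,0,-8,60,0,0,0,0,60,0,0,0,0]
}}

```text
t: 27.92
eef_pos: [0.6536, -0.1266, 0.1282]
tool_rot: [-0.031, -0.015, 0.999, -0.007]
contact_force: [0.1, -0.5, -0.9]
gripper_width: 0.704
```

```bash
python3 -c "
from h import *
goto(.6902,-.119,.1,96)
o=get_obs();print(o['q'].round(2))
p,d=read_camera('wrist');cv2.imwrite('pics/w17.png',p)
for r in outline_of('wrist','big_stamp_c')[:1]:
  P,u,v=cloud('wrist',d,r['pixels'],o);P*=1000
  print(r['p'],r['extent'],P.min(0),P.max(0))
  for a in range(0,76,6):
    s=(P[:,2]>=a)&(P[:,2]<a+6)
    if s.sum()>4: print(a,s.sum(),P[s].min(0).round(1),P[s].max(0).round(1))
"
```

```text
t 27.93 pos [ 653.6 -126.6  128.2] tool-y yaw 91.77 tilt z [-0.0625 -0.014  -0.9979] w 60.1 F [ 0.1 -0.5 -0.9]
delta tool mm [-38.5   6.8  25.8] norm 46.8 roll -4.2
delta after roll [-38.9   3.9  25.8]
[ 0.06  0.59  0.05  1.62 -0.01  0.99  1.7 ]
0.88 [324.1, 310.2, 44.9, 74.1] [ 677.79370162 -135.53811478   -1.34950533] [ 720.08011103 -106.35928674   73.49397679]
0 70 [ 6.780e+02 -1.355e+02  2.000e-01] [ 720.1 -106.6    6. ]
6 90 [ 677.8 -133.6    6. ] [ 688.5 -107.8   11.9]
12 213 [ 677.9 -134.    12.1] [ 700.3 -106.9   17.9]
18 346 [ 678.9 -132.5   18. ] [ 696.2 -108.1   23.9]
24 29 [ 682.9 -128.6   24.2] [ 688.2 -113.8   30. ]
30 41 [ 681.7 -129.2   30.1] [ 687.7 -112.6   35.9]
36 44 [ 680.9 -129.8   36.3] [ 687.  -112.2   41.8]
42 61 [ 679.9 -130.4   42. ] [ 686.2 -111.1   48. ]
48 60 [ 678.7 -130.9   48.1] [ 685.7 -110.3   54. ]
54 185 [ 678.3 -133.2   54.1] [ 694.8 -107.8   60. ]
60 252 [ 678.8 -133.    60. ] [ 697.6 -108.1   66. ]
66 986 [ 679.8 -132.1   66. ] [ 703.4 -108.8   72. ]
72 65 [ 686. -126.   72.] [ 697.3 -114.5   73.5]
```

View pics/w17.png

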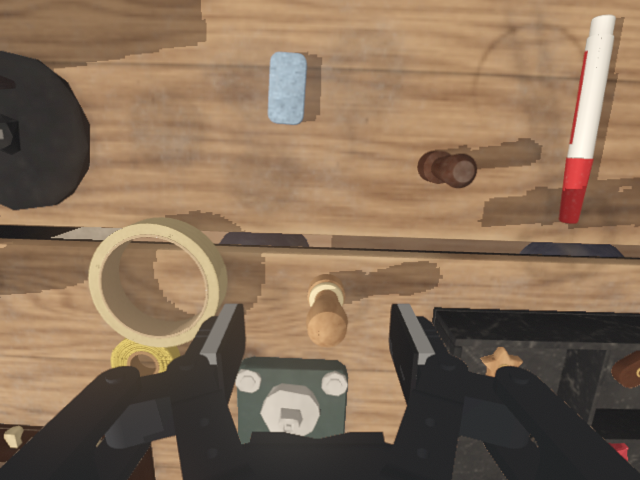

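{"method": "apply_moves", "body": {
  "increments": [60,-12,2,0,0,60,-14,2,10,0,60,-8,2,10,0,60,0,0,0,0,60,0,0,0,0]
}}

```text
t: 28.65
eef_pos: [0.6887, -0.1183, 0.1031]
tool_rot: [-0.032, -0.015, 0.999, -0.007]
contact_force: [-0.4, 0.4, 0.0]
gripper_width: 0.704
```

```bash
python3 -c "
from h import *
goto(.690,-.1195,.031,92)"
```

```text
t 28.65 pos [ 688.7 -118.3  103.1] tool-y yaw 91.8 tilt z [-0.0638 -0.0141 -0.9979] w 60.1 F [-0.4  0.4  0. ]
delta tool mm [-5.9 -0.4 71.9] norm 72.1 roll -0.2
delta after roll [-5.9 -0.4 71.9]
```

{"method": "apply_moves", "body": {
  "increments": [60,-2,0,20,0,60,-2,0,20,0,60,-1.5,0,20,0,55,0,0,8,0,50,0,0,0,0]
}}

```text
t: 29.28
eef_pos: [0.6881, -0.1196, 0.0288]
tool_rot: [-0.033, -0.015, 0.999, -0.006]
contact_force: [-1.6, 1.2, 0.3]
gripper_width: 0.583
```

```bash
python3 -c "
from h import *
goto(.690,-.1195,.031,92)"
```

```text
t 29.27 pos [ 688.1 -119.6   28.8] tool-y yaw 91.75 tilt z [-0.0667 -0.014  -0.9977] w 49.8 F [-1.6  1.2  0.3]
delta tool mm [-1.7  0.  -2.4] norm 2.9 roll -0.2
delta after roll [-1.7  0.  -2.4]
```

{"method": "apply_moves", "body": {
  "increments": [45,-1,0,-2,0,15,0,0,0,0,15,0,0,0,0,15,0,0,0,0,15,0,0,0,0],
  "squeeze": 40
}}

```text
t: 29.9
eef_pos: [0.6908, -0.1197, 0.0331]
tool_rot: [-0.032, -0.015, 0.999, -0.007]
contact_force: [-0.5, -0.0, -1.2]
gripper_width: 0.279
```

```bash
python3 -c "
from h import *
goto(.690,-.1195,.031,92)"
```

```text
t 29.9 pos [ 690.8 -119.7   33.1] tool-y yaw 91.74 tilt z [-0.063  -0.0143 -0.9979] w 23.8 F [-0.5 -0.  -1.2]
delta tool mm [0.7 0.3 2.1] norm 2.2 roll -0.3
delta after roll [0.7 0.3 2.1]
```

{"method": "apply_moves", "body": {
  "increments": [15,0,0,-30,0,15,0,0,-40,0,15,0,0,-20,0,15,0,0,0,0]
}}

```text
t: 30.4
eef_pos: [0.6956, -0.1183, 0.1237]
tool_rot: [-0.033, -0.015, 0.999, -0.007]
contact_force: [-0.4, 0.8, -0.4]
gripper_width: 0.281
```

```bash
python3 -c "
from h import *
goto(.5186,.250,.12,92)
p,d=read_camera('wrist');cv2.imwrite('pics/w18.png',p)"
```

```text
t 30.4 pos [ 695.6 -118.3  123.7] tool-y yaw 91.75 tilt z [-0.0658 -0.0141 -0.9977] w 24.0 F [-0.4  0.8 -0.4]
delta tool mm [165.3 373.5  10.2] norm 408.6 roll -0.2
delta after roll [163.7 374.2  10.2]
```

View pics/w18.png

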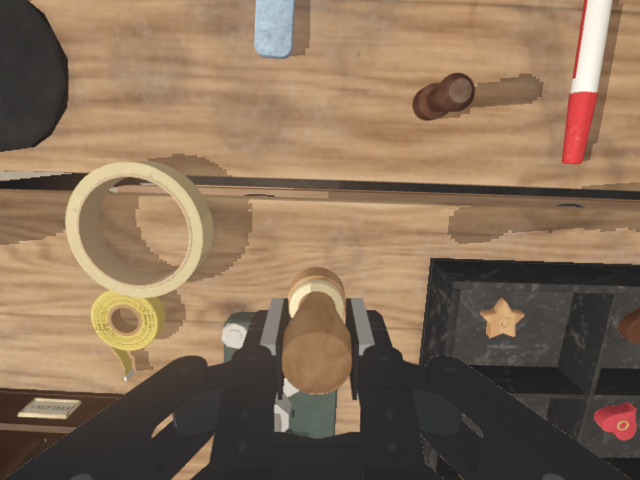

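{"method": "apply_moves", "body": {
  "increments": [15,16,35,0,0,15,18,42,0,0,15,18,42,0,0,15,18,42,0,0,15,18,42,0,0,15,18,42,0,0,15,18,42,0,0,15,18,42,0,0,15,14,32,0,0,15,0,0,0,0,15,0,0,0,0]
}}

```text
t: 31.82
eef_pos: [0.5113, 0.2443, 0.1097]
tool_rot: [-0.048, -0.014, 0.999, -0.011]
contact_force: [-0.6, -1.1, 0.0]
gripper_width: 0.284
```

```bash
python3 -c "
from h import *
goto(.5186,.250,.10,92)
o=get_obs()
p,d=read_camera('wrist');cv2.imwrite('pics/w19.png',p)
a=np.linspace(0,6.28,13)
print(pix('wrist',np.c_[.5186+.0225*np.cos(a),.250+.0225*np.sin(a),a*0+.020],o).round(0).tolist())
P,u,v=cloud('wrist',d,None,o);P*=1000
s=(np.hypot(P[:,0]-o['eef_pos'][0]*1000,P[:,1]-o['eef_pos'][1]*1000)<20)&(P[:,2]>40)
for a in range(40,180,8):
    q=P[s&(P[:,2]>=a)&(P[:,2]<a+8)]
    if len(q)>5: print(a,len(q),q.min(0).round(1),q.max(0).round(1))
p,d=read_camera('side');cv2.imwrite('pics/s19.png',cv2.resize(p[140:340,180:420],None,fx=3,fy=3,interpolation=2))
"
```

```text
t 31.82 pos [511.3 244.3 109.7] tool-y yaw 91.72 tilt z [-0.0959 -0.0235 -0.9951] w 24.3 F [-0.6 -1.1  0. ]
delta tool mm [-8.4  5.7  8.9] norm 13.5 roll -0.3
delta after roll [-8.4  5.7  8.9]
[[327.0, 304.0], [343.0, 300.0], [356.0, 289.0], [362.0, 273.0], [358.0, 256.0], [346.0, 244.0], [329.0, 239.0], [312.0, 242.0], [299.0, 254.0], [294.0, 270.0], [298.0, 287.0], [310.0, 299.0], [326.0, 304.0]]
72 27 [498.3 230.5  78.2] [507.2 256.3  79.9]
80 256 [497.9 229.8  80.1] [509.6 256.9  88. ]
88 571 [498.2 230.3  88.1] [518.9 257.4  96. ]
96 918 [499.7 231.3  96. ] [517.7 256.1 104. ]
104 156 [503.1 231.9 104. ] [514.6 256.4 112. ]
112 407 [500.3 226.4 112. ] [513.9 261.8 120. ]
120 620 [500.8 226.  120. ] [511.1 262.1 128. ]
128 924 [500.  224.5 128. ] [525.2 262.5 136. ]
136 1730 [500.2 224.5 136. ] [526.1 262.6 144. ]
144 4544 [501.7 225.6 144. ] [526.6 262.8 152. ]
152 769 [502.5 225.3 152. ] [525.2 263.  160. ]
160 788 [503.3 225.1 160. ] [525.3 263.3 168. ]
168 307 [500.8 224.9 168. ] [514.4 263.2 176. ]
176 1377 [499.7 226.3 176. ] [514.1 262.9 184. ]
```

View pics/w19.png

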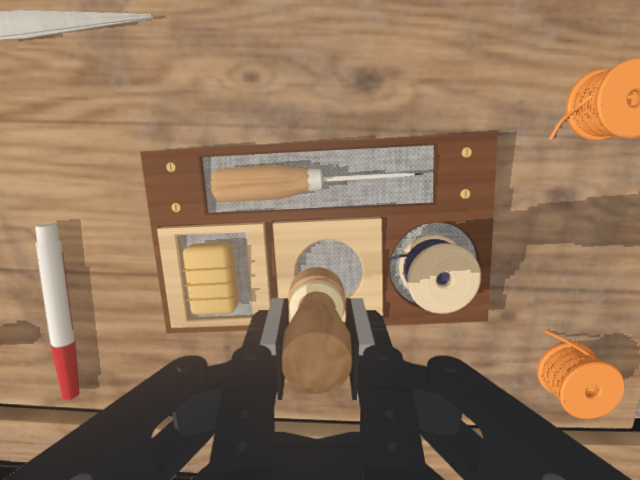

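View pics/s19.png

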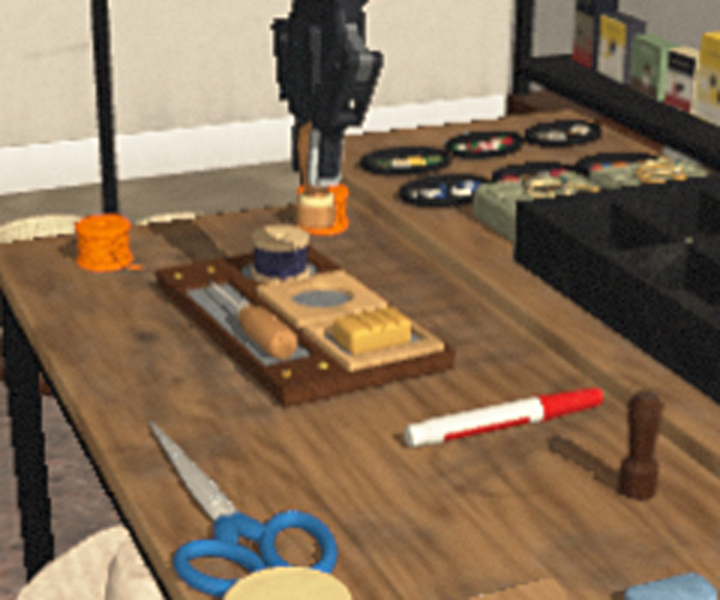

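{"method": "apply_moves", "body": {
  "increments": [15,-4,4,10,0,15,-4,2,10,0,15,-1,0,10,0,15,0,0,0,0,15,0,0,0,0]
}}

```text
t: 32.55
eef_pos: [0.5189, 0.2471, 0.0759]
tool_rot: [-0.048, -0.012, 0.999, -0.012]
contact_force: [-0.7, -0.7, -0.2]
gripper_width: 0.282
```

```bash
cat > st.py <<'E'
from h import *
goto(.518,.2507,.047,92)
o=get_obs()
p,d=read_camera('wrist');import sys;cv2.imwrite('pics/%s.png'%sys.argv[1],p)
P,u,v=cloud('wrist',d,None,o);P*=1000
s=(np.hypot(P[:,0]-o['eef_pos'][0]*1000,P[:,1]-o['eef_pos'][1]*1000)<20)&(P[:,2]>15)
for a in range(16,130,8):
    q=P[s&(P[:,2]>=a)&(P[:,2]<a+8)]
    if len(q)>5: print(a,len(q),q.min(0).round(1),q.max(0).round(1))
E
python3 st.py w20
```

```text
t 32.55 pos [518.9 247.1  75.9] tool-y yaw 91.41 tilt z [-0.0964 -0.0243 -0.995 ] w 24.1 F [-0.7 -0.7 -0.2]
delta tool mm [-1.9  4.3 28.8] norm 29.1 roll -0.6
delta after roll [-2.   4.3 28.8]
16 127 [499.1 227.1  16. ] [528.2 263.9  20.8]
40 84 [505.7 233.4  44.2] [516.1 259.5  48. ]
48 267 [505.8 232.6  48.1] [517.1 259.6  56. ]
56 668 [505.9 233.   56. ] [526.1 260.2  64. ]
64 773 [507.8 234.1  64. ] [525.  258.8  71.9]
72 188 [509.  234.7  72. ] [521.7 264.3  80. ]
80 494 [508.2 229.   80. ] [520.4 264.3  88. ]
88 617 [508.4 229.   88. ] [518.8 264.7  96. ]
96 1091 [507.8 227.5  96. ] [533.1 265.4 104. ]
104 2616 [508.4 227.3 104. ] [533.9 265.7 112. ]
112 3492 [510.5 228.6 112. ] [534.5 265.6 120. ]
120 776 [509.9 228.  120. ] [532.6 265.9 128. ]
128 819 [511.  227.8 128. ] [533.1 266.1 136. ]
```

View pics/w20.png

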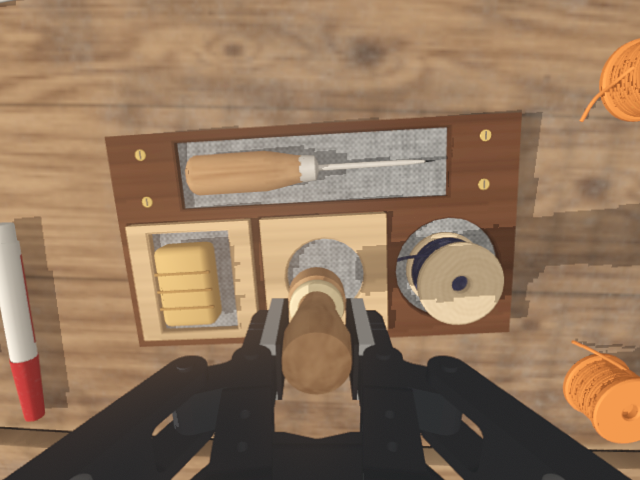

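{"method": "apply_moves", "body": {
  "increments": [15,-1,3.5,6,0,15,-1,0,8,0,15,0,0,5,0,15,0,0,0,0,15,0,0,0,0]
}}

```text
t: 33.22
eef_pos: [0.5191, 0.2508, 0.0559]
tool_rot: [-0.048, -0.012, 0.999, -0.011]
contact_force: [0.6, -0.2, -0.5]
gripper_width: 0.279
```

```bash
python3 st.py w21
```

```text
t 33.23 pos [519.1 250.8  55.9] tool-y yaw 91.44 tilt z [-0.0958 -0.0238 -0.9951] w 23.8 F [ 0.6 -0.2 -0.5]
delta tool mm [0.2 0.2 8.9] norm 8.9 roll -0.6
delta after roll [0.2 0.2 8.9]
16 40 [499.2 232.   16. ] [524.5 270.2  17.1]
24 217 [505.8 236.3  24.2] [516.6 263.2  32. ]
32 551 [505.8 236.4  32. ] [525.9 263.8  40. ]
40 971 [506.8 237.4  40. ] [525.6 262.6  48. ]
48 130 [511.3 242.7  48.3] [516.  262.7  55.9]
56 341 [508.3 233.2  56.1] [521.9 267.9  64. ]
64 563 [508.2 232.9  64. ] [519.8 268.3  72. ]
72 725 [507.9 231.2  72. ] [517.4 268.9  80. ]
80 1463 [507.8 231.   80. ] [533.6 269.1  88. ]
88 4947 [509.1 231.2  88. ] [534.5 269.3  96. ]
96 826 [510.2 231.7  96. ] [533.3 269.4 104. ]
104 723 [510.7 231.6 104. ] [533.4 269.6 112. ]
112 484 [511.6 231.3 112. ] [521.9 269.7 119.8]
120 906 [507.9 233.  120. ] [522.  268.3 128. ]
128 3357 [508.2 232.5 128. ] [518.  269.2 136. ]
```

View pics/w21.png

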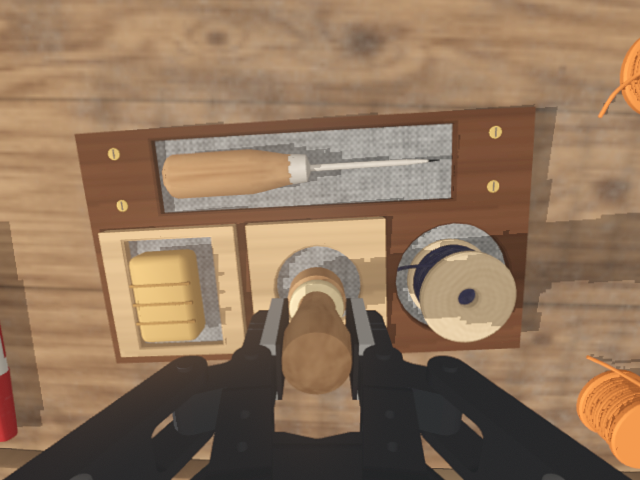

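{"method": "apply_moves", "body": {
  "increments": [15,0,0,5,0,15,0,0,3,0,15,0,0,1,0,15,0,0,0,0]
}}

```text
t: 33.78
eef_pos: [0.5183, 0.2505, 0.0465]
tool_rot: [-0.048, -0.012, 0.999, -0.011]
contact_force: [-0.5, -0.0, -0.1]
gripper_width: 0.279
```

```bash
python3 st.py w22|head -4
```

```text
t 33.77 pos [518.3 250.5  46.5] tool-y yaw 91.43 tilt z [-0.0955 -0.0237 -0.9952] w 23.8 F [-0.5 -0.  -0.1]
delta tool mm [ 0.3  0.2 -0.5] norm 0.6 roll -0.6
delta after roll [ 0.3  0.2 -0.5]
16 274 [499.  231.7  16. ] [519.1 266.8  24. ]
```

No contact yet; lowering in small steps.

{"method": "apply_moves", "body": {
  "increments": [15,0,0,1.5,0,15,0,0,1,0,15,0,0,0,0]
}}

```text
t: 34.2
eef_pos: [0.5196, 0.2508, 0.0466]
tool_rot: [-0.046, -0.012, 0.999, -0.011]
contact_force: [0.1, 0.4, -0.0]
gripper_width: 0.281
```

```bash
python3 st.py w23|head -5
```

```text
t 34.2 pos [519.6 250.8  46.6] tool-y yaw 91.4 tilt z [-0.0926 -0.0224 -0.9955] w 24.0 F [ 0.1  0.4 -0. ]
delta tool mm [ 1.6 -0.1 -0.3] norm 1.7 roll -0.6
delta after roll [ 1.6 -0.1 -0.3]
16 283 [500.1 231.6  16. ] [532.5 270.2  24. ]
24 569 [506.8 236.3  24. ] [526.9 263.9  32. ]
```

View pics/w23.png

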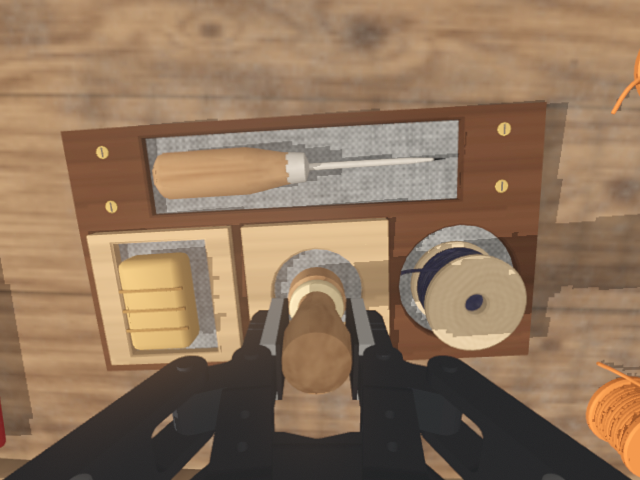

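{"method": "apply_moves", "body": {
  "increments": [28,0,0,0,0,32,0,0,0,0,38,0,0,0,0,40,0,0,0,0]
}}

```text
t: 34.75
eef_pos: [0.5196, 0.251, 0.0462]
tool_rot: [-0.047, -0.012, 0.999, -0.011]
contact_force: [-0.6, -0.2, 0.6]
gripper_width: 0.467
```

```bash
python3 st.py w24|head -12
```

```text
t 34.75 pos [519.6 251.   46.2] tool-y yaw 91.4 tilt z [-0.0927 -0.0223 -0.9954] w 39.9 F [-0.6 -0.2  0.6]
delta tool mm [ 1.6 -0.3 -0.6] norm 1.8 roll -0.6
delta after roll [ 1.6 -0.2 -0.6]
16 237 [500.2 231.3  16. ] [532.2 270.7  24. ]
24 507 [505.7 235.5  24. ] [527.2 263.1  32. ]
32 801 [507. 237.  32.] [524.3 261.4  40. ]
40 72 [509.  242.5  40.2] [518.3 270.9  47.9]
48 109 [507.1 231.   48.2] [520.9 270.9  56. ]
56 146 [505.2 231.   56. ] [523.1 258.9  64. ]
64 487 [503.8 231.1  64. ] [524.  260.7  72. ]
72 1084 [504.2 231.2  72. ] [529.6 260.2  80. ]
80 3577 [504.9 231.1  80. ] [529.1 259.   87.4]
```

View pics/w24.png

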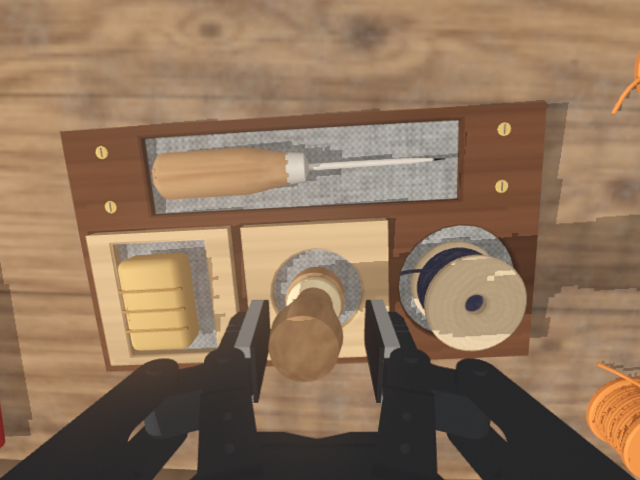

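{"method": "apply_moves", "body": {
  "increments": [54,0,-3,0,0,54,0,0,0,0,54,1,0,-15,0,54,2,0,-20,0,54,3,0,-30,0,54,3,0,-40,0,54,3,0,-40,0,54,0,0,0,0]
}}

```text
t: 35.8
eef_pos: [0.5219, 0.2512, 0.2016]
tool_rot: [-0.045, -0.012, 0.999, -0.01]
contact_force: [0.4, 0.2, -1.0]
gripper_width: 0.633
```

Run:
```python
from h import *
goto(.5186,.25,.2,92)
o=get_obs()
p,d=read_camera('wrist');cv2.imwrite('pics/w25.png',p)
P=cloud('wrist',d,None,o)[0]*1000
def fit(n,s):
    q=P[s];c=q[:,:2].mean(0);A=np.c_[q[:,:2]-c,np.ones(len(q))];k=np.linalg.lstsq(A,q[:,2],rcond=None)[0]
    print(n,len(q),c.round(1),np.percentile(q[:,2],[3,50,97]).round(1),'slope',k.round(3))
R_=lambda x,y:np.hypot(P[:,0]-x,P[:,1]-y)
fit('spool',(R_(513.5,320.5)<19)&(P[:,2]>36)&(P[:,2]<50))
fit('wax',(abs(P[:,0]-525)<17)&(abs(P[:,1]-173.5)<9)&(P[:,2]>22)&(P[:,2]<50))
fit('stamp',(R_(518,247)<10)&(P[:,2]>75)&(P[:,2]<100))
fit('awl',(abs(P[:,0]-460)<14)&(abs(P[:,1]-205)<25)&(P[:,2]>24))
p,d=read_camera('top');cv2.imwrite('pics/t25.png',cv2.resize(p[150:350,140:500],None,fx=2.2,fy=2.2,interpolation=2))
p,d=read_camera('side');cv2.imwrite('pics/s25.png',cv2.resize(p[180:360,180:440],None,fx=3,fy=3,interpolation=2))
```

```text
t 35.8 pos [521.9 251.2 201.6] tool-y yaw 91.4 tilt z [-0.0896 -0.0204 -0.9958] w 54.0 F [ 0.4  0.2 -1. ]
delta tool mm [ 3.2 -1.1  2. ] norm 3.9 roll -0.6
delta after roll [ 3.2 -1.1  2. ]
spool 1598 [513.4 320.6] [37.3 42.2 43.6] slope [-2.0000e-03  1.0000e-03  4.1961e+01]
wax 781 [524.8 173.6] [30.7 32.2 33.5] slope [-2.000e-03 -1.000e-03  3.216e+01]
stamp 553 [517.3 247. ] [81.4 84.2 86.5] slope [-3.9000e-02 -6.0000e-03  8.4077e+01]
awl 1441 [461.3 204.6] [25.1 29.6 32.1] slope [ 9.0000e-03 -2.2000e-02  2.9145e+01]
```

View pics/w25.png

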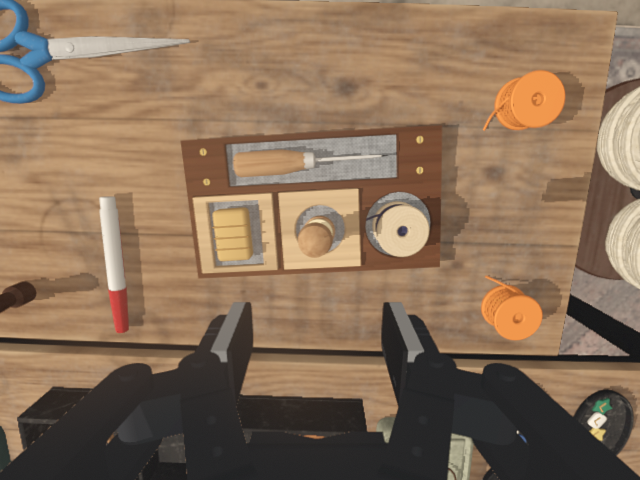

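View pics/s25.png

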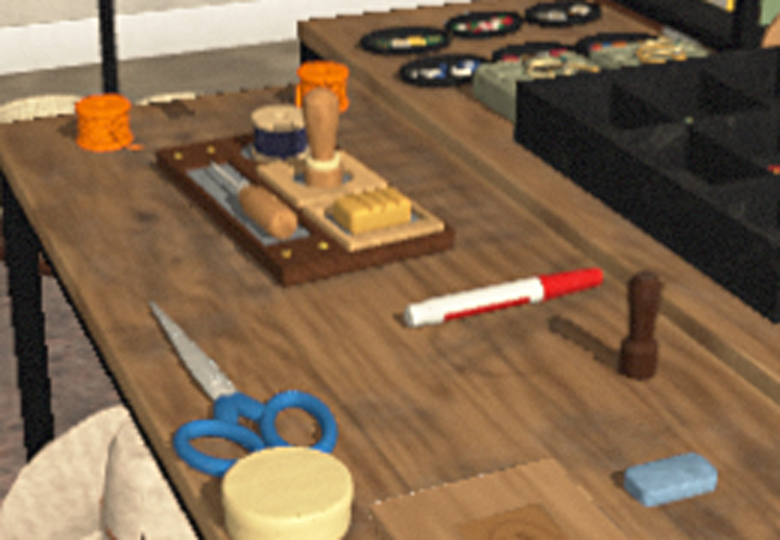

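View pics/t25.png

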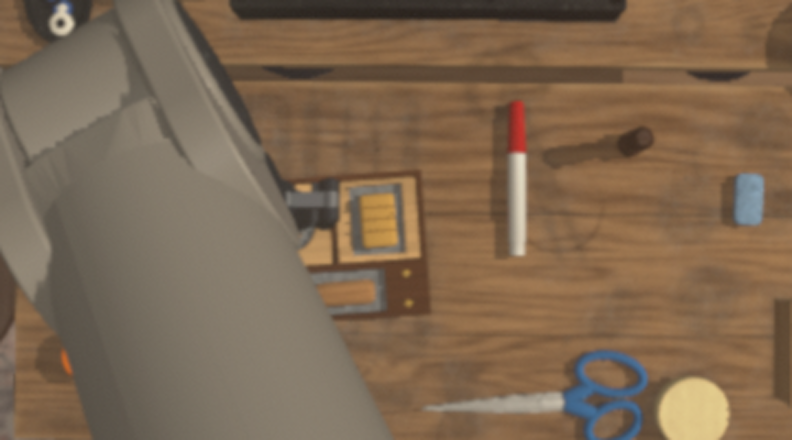

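All four are seated, and the other items are where they were. Handing in.

```bash
python3 -c "
from station import *
print(hand_in())"
```

```text
the job is handed in; nothing more can be done
None
```

I placed the four parts in the order asked (awl, spool, wax, large stamp) and handed the job in at about 36 s of the 93 s allowed. No verdict was reported.

| Part | Last check with the wrist camera and depth | Height if on the floor |
|---|---|---|
| Awl | lies flat in the trough, handle top about 32 mm | 31 mm |
| Spool | level and near the centre of its well, top 42 mm | 42 mm |
| Beeswax | level in its pocket, top 32 mm | 32 mm |
| Large stamp | upright in its well, foot down, top about 86.5 mm | 86 mm |

- **Awl start:** its point lay under the flange of an orange spool, so I slid it clear before lifting. The orange spools did not visibly move.
- **Left alone:** in the last pictures the pen, chalk and small stamp look to be where they were.
- **Checks that disagreed:**
  - The first reading of the wax showed a slight slope of about 1.3°, but the final one was level.
  - The force reading showed no clear contact when I lowered the stamp. I judged it seated because it stopped going down, and its height after release confirmed it.
  - The tool had drifted to about 5° of tilt by the end. The stamp still stood upright once released.

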